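# Rack a relay card under the test contacts

## Task

Clear the red-handled relay adjuster off the slide rail and stand it blade down in the green tool cup. Then work the hand lever, stroke by stroke, until the brass contact strip at the front of the card on the slide lies squarely under the raised contact arm's comb (the ratchet cannot go back, and the slide itself is not to be pushed), let the lever spring back, and only then swing the contact arm fully down onto the strip. Leave the other parts on the desk where they lie.

Things in the scene. Friction and masses are not known exactly. Their poses are not given: they have to be found in the camera images.
- rail: Grey bed plate 8 mm thick (its y from -305 to +255 mm, its x from -55 to +150 mm, with a lever bracket reaching to x = -128 mm) carrying a slotted steel rail: two upright cheeks, each 12 mm wide, at x = -30 and x = +30 mm, their tops 34 mm above the desk. Fixed. Origin on the desk under the middle between the cheeks; +y is the way the slide advances, x points from the robot across the rail, z up.
- slide: Card slide: grey steel plate 76 mm wide, 240 mm long, running along the cheek tops (plate z 35 to 47 mm, relays on its green card up to 69 mm), with rack teeth of 18 mm pitch on its edge towards the robot. Origin under its middle at desk level, axes parallel to the rail's; its leading end starts at y = -25 mm in the rail's frame. It drags with about 15 N and a holding pawl stops it from going back. Do not push it.
- slide_travel (a joint): How far the slide has gone in the rail's +y since the start, in m (0 at the start, end buffer at 0.152).
- strip (a point): Centre of the upper face of the ribbed brass contact strip on the card, 25 mm behind the slide's leading end, 36 mm long along the slide's travel, 54 mm across, 55 mm above the desk.
- lever (a joint): Hand lever of the ratchet, turning level about lever_pivot. 0 = rest, 0.80 rad = its far stop; positive is anticlockwise from above, which carries the hand grip towards the rail's -y. A return spring (1.2 to 3.3 N at the grip) brings it back to 0 when let go. One full stroke from stop to stop and back moves the slide one tooth, 18 mm; a stroke must go to the stop (at least 0.78) and come back to below 0.15 to take the next tooth. A stroke needs about 6 to 9 N at the grip.
- lever_pivot (a point): The lever's pivot axis (vertical), at x = -95, y = -140 mm in the rail's frame, 52 mm above the desk.
- lever_grip (a point): Middle of the upright black cylindrical hand grip at the lever's end: 22 mm in diameter, from 52 to 100 mm above the desk, this point 78 mm above the desk, 100 mm from the lever's pivot. At rest the direction from pivot to grip is 0.40 rad off the rail's -x, towards +y; at the far stop 0.40 rad off it towards -y.
- test_head: Grey post of the contact head, 70 mm high, clamped on the bed behind the rail at a place that differs from time to time. Fixed; axes parallel to the rail's. Origin in the middle of its foot, 8 mm above the desk and 115 mm beyond the rail's centre line.
- comb_mark (a point): Fixed point where the middle of the comb comes down when the contact arm is closed, at the level of the strip's upper face. The strip should stop with its centre here along the rail's y; with 18 mm teeth the best stop is within 9 mm.
- contact_arm (a joint): Contact arm of the head, hinged about the rail's y axis. 0 = fully down (arm level, comb on the strip level), positive = raised, at the start 0.8 to 1.05 rad. A stiff hinge (about 0.3 N m): it stays where it is left. Pressing at the pad takes 1 to 4 N.
- contact_hinge (a point): The arm's hinge axis, 72 mm above the desk, in the head's post.
- contact_pad (a point): Centre of the upper face of the black thumb pad (44 x 44 mm, 12 mm thick) at the free end of the contact arm, 172 mm from the hinge along the arm and 18 mm above the hinge axis when the arm is down. The arm is a steel bar 30 mm wide whose upper face lies 12 mm above the hinge axis when down; when raised that face looks up and away from the robot.
- adjuster: Relay adjuster, 190 mm long, 70 g: red square handle 14 x 14 mm, 140 mm long, with a 50 mm steel blade 7 mm thick (10 mm wide at its tip). Origin on its axis midway along the length; +x towards the blade tip. The handle covers x = -95 to +45 mm, balance point near x = -20 mm. It lies across the two cheeks, axis 41 mm above the desk, handle end overhanging on the robot's side by about 60 to 75 mm.
- adjuster_tip (a point): End of the blade, +95 mm along the adjuster's x.
- adjuster_butt (a point): Free end of the handle, -95 mm along the adjuster's x.
- cup: Heavy green round tool cup, 62 mm across, 100 mm high, wall 4 mm, floor about 5 mm thick, 0.6 kg, loose. Origin at the centre of its underside.
- cup_rim (a point): Centre of the cup's mouth, 100 mm above the desk.
- fuse_block: White ceramic fuse block 46 x 115 x 38 mm, loose; it may stand either to the left or to the right of the robot, with the cup in the other place. Origin under its centre. Leave alone.
- earpiece_cap: Black bakelite earpiece cap, 68 mm across, 19 mm high, loose. Origin under its centre. Leave alone.
- test_clip: Brass test clip 90 x 12 x 20 mm, loose, near the robot. Leave alone.
- armature_a: Nickel relay armature, an angle plate 75 x 26 x 24 mm, loose, right of the robot. Leave alone.
- armature_b: Second nickel relay armature, the same, loose, far left. Leave alone.
- spare_relay: Spare relay 90 x 40 x 43 mm with a brown coil, loose, far right. Leave alone.

How it is judged:
By the outcome, as a careful person would: the job done as asked, in the order asked, and still so for the second after the job is handed in, with the robot touching nothing.
It also fails if it takes over 72 s, if anything falls off the work surface, if the arm or the gripper's body presses on something with over 40 N, if the wrist force passes 120 N, or if a joint passes its speed limit or range.

## Robot

A 7-joint arm with a two-finger parallel gripper is mounted at the origin on the work surface. World frame = base frame: x ahead of the robot, y to its left, z up, the work surface at z = 0. Lengths are in m, angles in degrees, forces in N, time in s.
With the tool pointing down it reaches from about 0.425 to 1.025 m from the base axis. Payload 9.4 kg.
Tool frame: the origin (TCP) lies midway between the tips of the shut fingers; the grasp point (between the pads) lies 19 mm behind it (env.grasp_offset is the distance from the TCP to the grasp point, in m); z points along the fingers, y is the direction in which the jaws open and shut (so a half turn about z gives the same grasp; the last joint's range is limited). The gripper opens to 93 mm and grips with 3 to 60 N. Pads are 15 mm wide; open, the fingers measure 128 mm over their backs; the gripper's body (75 mm by 188 mm) begins 65 mm behind the grasp point.
Start: joints at [-79.968, 34.337, -0.143, 91.639, 0.103, 54.024, -4.572], TCP at [0.181, 0.702, 0.219] pointing down, gripper open.
Joint ranges: [-147.43, 147.43], [-19.82, 112.94], [-74.19, 73.91], [6.32, 146.72], [-59.91, 239.91], [6.04, 106.73], [-150.56, 150.56]. Speed limits (degrees/s): [127.2, 127.2, 172.46, 172.46, 180, 180, 180].

## Interface

Orientations are given as a 3x3 rotation matrix whose columns are the frame's x, y, z axes.
In Python, from rig import env gives the robot as it stands. The module is installed in compiled form; this text tells all that it offers.
- The arm moves only by the tool apply_moves, never from a script. Its argument "increments" is a list that holds one entry, the list of rows, each a list of 7 numbers: the closure, from 0 (fully open) to 1 (shut), then the shift along the tool's x, y, z in m, then the turn, a rotation vector about the tool's x, y, z in degrees. A call has 1 to 12 rows; each row is the pose to reach, as a shift and turn from the pose measured when the call began, along the tool's axes at that moment; what a row does not reach only later rows make up. A row lasts 1/10 s, in which the tool goes at most 50 mm and 8.59 degrees, less where a joint would pass 70% of its speed; a pose out of reach is approached as far as the arm can. A call with a gripper value outside its range is refused whole. The fingers move at their own pace and stop on an object; "force" is the grip in N (left out, the last holds). Time passes only in rows, so rows that repeat a pose let the fingers close. It gives the time, the measured TCP pose, the force and the opening at its end, in the units of the state.
- env.read_state(): the state, without advancing time (a new reading comes with each control period).
- env.grab_frame(name): name is "scene" or "side" or "wrist"; returns the picture (400x640x3 uint8, red, green, blue); there is no depth.
- env.camera_info(name): a dict with "intrinsics" (3x3 intrinsics, pixels), "pose" (4x4, takes a point from camera to world coordinates); the wrist camera has in their place "hand_eye" (4x4, takes a point from camera to tool coordinates, whose origin is the TCP and whose axes are the flange's). Camera axes: x right, y up, looking along -z (the intrinsics and any distortion apply to the point x, -y, -z); pixel columns grow to the right and rows downward; lengths in m; the calibration is good to about 2 mm. A picture is of the moment at which its call begins: read the wrist's pose just before it. camera_info takes no time and is no camera call.
- env.hand_in(): hands the job in, once; it reports no verdict.
Trained networks look in the newest picture that a camera, given by its name, has taken for a name from the list of things; names that differ only in an ending like _2 or _b are one class to them, and where a whole thing is asked for, a point or a joint stands for the part that bears it (a point fixed in the world has none). Each returns a list of dicts, best first, with "conf" (0 to 1); they miss things now and then, are a little off and sometimes report something else, mostly with a low value. They report only what shows in the picture. A call takes as long as a camera call.
- env.recognise(camera, name): "rect" ([centre column, centre row, width, height] in pixels, round what is visible of it).
- env.silhouettes(camera, name): "mask" (400x640 bool, what is visible of it) and "rect" ([centre column, centre row, width, height] in pixels, round what is visible of it).
The state is a dict: "t": time; "joint_pos": joint angles; "dq": joint speeds; "joint_torque": joint torques, N m; "tcp_pos": TCP position; "orientation": TCP orientation; "force": force on the tool from outside, world axes, zero at the start; "ft_torque": the same for the moment, N m; "opening": finger opening in m.
Only numpy, scipy, OpenCV 4.12 (cv2) and the standard library are available. Lean on these libraries where they do the work, as an engineer would, in place of code of your own. Each camera call takes 0.05 s, during which the arm holds its last target.

## Working session

There is one attempt and no reset: what is moved stays moved. The work goes in short steps, Python scripts to look and compute and a tool call to move; the robot and the scene stay as the last step left them, time stands still between calls to the robot, and variables do not carry over. Pictures are saved under pics/ and viewed, and the job is handed in when it is done.

Besides the shell and the picture viewer there is one more tool, called as a command line: name --argument value ..., lists and objects as JSON in quotes. apply_moves: Moves the arm, as the interface text tells. Its arguments: {"type":"object","properties":{"increments":{"type":"array"},"force":{"type":"number"}},"required":["increments"]}

```bash
mkdir -p pics; ls
cat > h.py <<'E'
from rig import env
import numpy as np, cv2
def save(cam,fn):
    im=env.grab_frame(cam); cv2.imwrite('pics/'+fn,cv2.cvtColor(im,cv2.COLOR_RGB2BGR)); return im
def camP(cam):
    i=env.camera_info(cam); K=np.array(i['intrinsics'])
    if 'pose' in i: T=np.array(i['pose'])
    else:
        s=env.read_state(); W=np.eye(4); W[:3,:3]=np.array(s['orientation']); W[:3,3]=s['tcp_pos']; T=W@np.array(i['hand_eye'])
    return K,T
def ray(cam,u,v):
    K,T=camP(cam); d=np.linalg.inv(K)@np.array([u,v,1.]); d=T[:3,:3]@np.array([d[0],-d[1],-d[2]]); return T[:3,3],d
def atz(cam,u,v,z):
    o,d=ray(cam,u,v); return o+d*(z-o[2])/d[2]
def proj(cam,p):
    K,T=camP(cam); q=T[:3,:3].T@(np.array(p)-T[:3,3]); q=K@np.array([q[0],-q[1],-q[2]]); return q[:2]/q[2]
E
python3 - <<'E'
from h import *
np.set_printoptions(precision=4,suppress=True)
s=env.read_state(); print(s)
for c in ['scene','side','wrist']:
    print(c,env.camera_info(c)); save(c,c+'0.png')
E
```

```text
pics
{'t': 0.0, 'joint_pos': array([-79.9682,  34.3846,  -0.1453,  91.6814,   0.1043,  54.0259,
        -4.5742]), 'dq': array([-0.0756,  0.016 ,  0.0684, -0.0465, -0.0511, -0.0669, -0.0282]), 'joint_torque': array([  0.0011, -76.5069,   1.4974, -25.2342,  -0.0525,   0.0171,
         0.0002]), 'tcp_pos': array([0.1805, 0.7016, 0.2178]), 'orientation': array([[-0.9685,  0.2491, -0.0002],
       [ 0.2491,  0.9685, -0.0016],
       [-0.0002, -0.0016, -1.    ]]), 'force': array([ 0.8559, -0.7667, -0.3305]), 'ft_torque': array([0.0201, 0.0113, 0.0265]), 'opening': 0.09314362574696701}
scene {'intrinsics': array([[438.5167,   0.    , 320.2005],
       [  0.    , 438.5167, 197.2533],
       [  0.    ,   0.    ,   1.    ]]), 'pose': array([[-0.8687, -0.407 ,  0.2824,  1.0012],
       [ 0.4954, -0.7051,  0.5074,  0.7286],
       [-0.0074,  0.5807,  0.8141,  1.243 ],
       [ 0.    ,  0.    ,  0.    ,  1.    ]])}
side {'intrinsics': array([[471.0475,   0.    , 315.4434],
       [  0.    , 471.0475, 198.6465],
       [  0.    ,   0.    ,   1.    ]]), 'pose': array([[-0.8575,  0.3912, -0.3341,  0.1653],
       [-0.5144, -0.6601,  0.5474,  0.6737],
       [-0.0064,  0.6413,  0.7673,  1.0428],
       [ 0.    ,  0.    ,  0.    ,  1.    ]])}
wrist {'intrinsics': array([[358.3415,   0.    , 319.9529],
       [  0.    , 358.3415, 191.3457],
       [  0.    ,   0.    ,   1.    ]]), 'hand_eye': array([[ 0.0005,  0.961 ,  0.2764,  0.0763],
       [ 1.    , -0.0006,  0.0004, -0.0001],
       [ 0.0006,  0.2764, -0.961 , -0.167 ],
       [ 0.    ,  0.    ,  0.    ,  1.    ]])}
```

View pics/scene0.png

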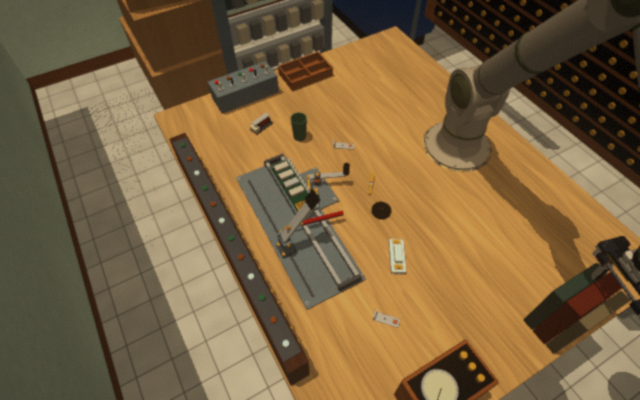

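View pics/side0.png

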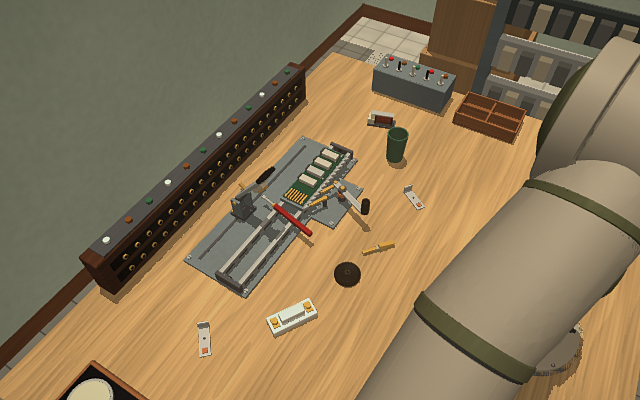

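View pics/wrist0.png

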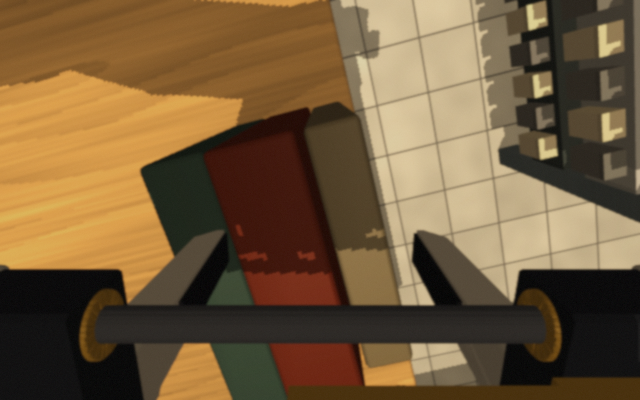

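Run:
```python
from h import *
np.set_printoptions(precision=4,suppress=True)
a=cv2.imread('pics/scene0.png')[90:310,220:420]; cv2.imwrite('pics/sc_z.png',cv2.resize(a,None,fx=2.7,fy=2.7,interpolation=cv2.INTER_CUBIC))
a=cv2.imread('pics/side0.png')[100:305,180:430]; cv2.imwrite('pics/si_z.png',cv2.resize(a,None,fx=2.9,fy=2.9,interpolation=cv2.INTER_CUBIC))
print([proj('side',p) for p in ([0,0,0],[.5,0,0],[.5,.3,0])])
for n,z in [('rail',.034),('slide',.05),('cup',.05),('adjuster',.041),('lever_grip',.078),('test_head',.04),('contact_pad',.15),('strip',.055)]:
  for c in ['scene','side']:
    r=env.recognise(c,n); 
    for k in r[:2]:
        print(n,c,np.round(k['conf'],2),np.round(k['rect']),atz(c,k['rect'][0],k['rect'][1],z))
print(env.read_state()['t'])
```

```text
[array([524.7735, 320.7264]), array([339.7764, 232.861 ]), array([278.2492, 321.4411])]
rail scene 0.87 [300. 234. 131. 156.] [0.7077 0.0668 0.034 ]
rail scene 0.73 [321. 217.  48.  13.] [0.6183 0.0472 0.034 ]
rail side 0.7 [277. 217. 189. 160.] [0.6611 0.0624 0.034 ]
slide scene 0.94 [292. 186.  52.  50.] [ 0.6468 -0.1017  0.05  ]
slide side 0.83 [312. 179.  68.  60.] [ 0.6428 -0.0915  0.05  ]
cup scene 0.94 [298. 128.  12.  26.] [ 0.4998 -0.3357  0.05  ]
cup scene 0.37 [382. 209.  22.  23.] [0.4372 0.1276 0.05  ]
cup side 0.89 [399. 147.  17.  36.] [ 0.4863 -0.3387  0.05  ]
adjuster scene 0.76 [321. 217.  46.  14.] [0.623  0.0502 0.041 ]
adjuster scene 0.71 [300. 232. 127. 155.] [0.7079 0.0638 0.041 ]
adjuster side 0.73 [288. 218.  55.  41.] [0.6304 0.0528 0.041 ]
adjuster side 0.36 [315. 180.  69.  62.] [ 0.6395 -0.0998  0.041 ]
lever_grip scene 0.69 [331. 176.  45.  20.] [ 0.5216 -0.0554  0.078 ]
lever_grip scene 0.39 [297. 223.  46.  71.] [0.7083 0.0535 0.078 ]
test_head scene 0.98 [298. 223.  43.  67.] [0.6978 0.0303 0.04  ]
test_head scene 0.54 [300. 233. 130. 151.] [0.7098 0.0693 0.04  ]
test_head side 0.74 [255. 193.  43.  53.] [0.7589 0.0282 0.04  ]
contact_pad scene 0.89 [300. 217.  37.  49.] [0.7097 0.0815 0.15  ]
contact_pad side 0.84 [254. 186.  39.  36.] [0.7104 0.0802 0.15  ]
strip scene 0.86 [293. 186.  48.  55.] [ 0.6465 -0.0987  0.055 ]
strip side 0.77 [314. 181.  68.  63.] [ 0.6328 -0.086   0.055 ]
0.95
```

Run:
```python
from h import *
print(env.read_state()['t'])
```

```text
0.95
```

View pics/sc_z.png

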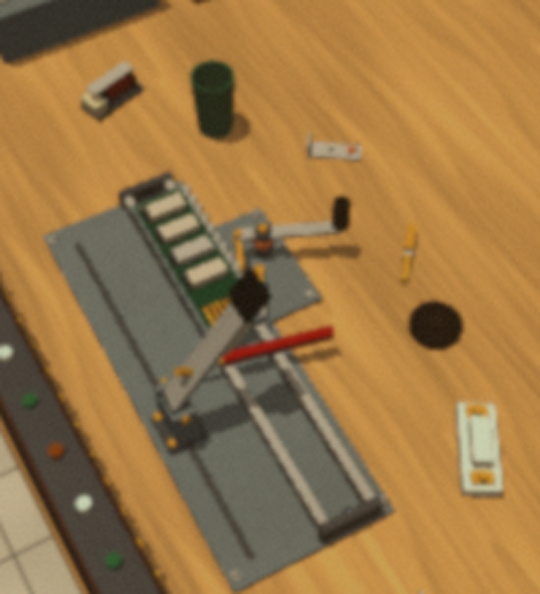

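View pics/si_z.png

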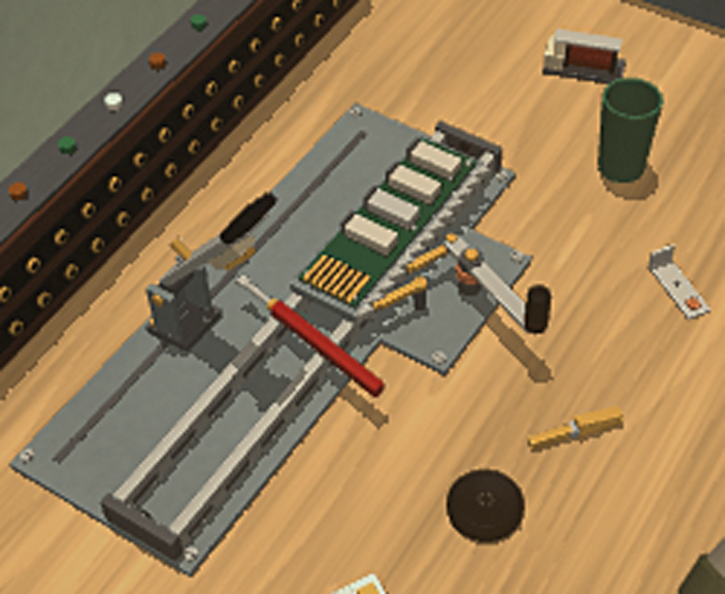

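```bash
cat > fit.py <<'E'
from h import *
from scipy.optimize import least_squares
np.set_printoptions(precision=4,suppress=True)
S=lambda u,v:(u/2.9+180,v/2.9+100); C=lambda u,v:(u/2.7+220,v/2.7+90)
obs=[('side',S(10,465),(.150,.255)),('side',S(191,574),(-.055,.255)),('side',S(355,105),(.150,-.305)),('side',S(516,173),(-.055,-.305)),
('scene',C(46,238),(.150,-.305)),('scene',C(235,590),(.150,.255)),('scene',C(394,511),(-.055,.255))]
def w(p,x,y,z):
    c,s=np.cos(p[2]),np.sin(p[2]); return np.array([p[0]+c*x-s*y,p[1]+s*x+c*y,z])
def f(p): return np.concatenate([proj(c,w(p,*q,.008))-uv for c,uv,q in obs])
r=least_squares(f,[.64,.05,.0]); p=r.x
if __name__=='__main__':
    print(p,np.degrees(p[2]),r.fun.reshape(-1,2))
    print('backproj');
    for c,uv,q in obs: print(c,atz(c,*uv,.008),w(p,*q,.008))
    def inr(P):
        c,s=np.cos(p[2]),np.sin(p[2]); d=P[:2]-p[:2]; return np.array([c*d[0]+s*d[1],-s*d[0]+c*d[1],P[2]])
    t=atz('side',*S(240,280),.041);b=atz('side',*S(379,386),.041); b2=atz('scene',*C(331,331),.041)
    print('adj',t,b,b2,np.linalg.norm(t-b),inr(t),inr(b),inr(b2))
    print('piv',w(p,-.095,-.140,.052)); 
    for a in (0,.4,.8):
        th=.4-a; g=w(p,-.095-.1*np.cos(th),-.14+.1*np.sin(th),.1); print('grip',a,g,proj('side',g)-[180,100],(proj('side',g)-[180,100])*2.9,(proj('scene',g)-[220,90])*2.7)
    for yy in np.arange(0,.1,.02):
        print('head',yy,(proj('side',w(p,.115,yy,.078))-[180,100])*2.9)
    print('strip',(proj('side',w(p,0,-.05,.055))-[180,100])*2.9)
    e=env
    for c in('side','scene'):
        m=e.silhouettes(c,'cup')[0]; print(m['conf'],m['rect'])
E
python3 fit.py
```

```text
[ 0.6473  0.038  -0.0288] -1.6480603750632696 [[-0.814  -0.1442]
 [-0.5923  0.6474]
 [ 0.0828 -0.8008]
 [ 0.1112 -0.0304]
 [-0.8702 -1.6401]
 [ 0.1562  0.3414]
 [ 1.0471 -0.9258]]
backproj
side [0.8025 0.2878 0.008 ] [0.8046 0.2886 0.008 ]
side [0.5995 0.2923 0.008 ] [0.5997 0.2945 0.008 ]
side [ 0.7867 -0.2679  0.008 ] [ 0.7885 -0.2712  0.008 ]
side [ 0.5838 -0.265   0.008 ] [ 0.5836 -0.2653  0.008 ]
scene [ 0.7888 -0.2628  0.008 ] [ 0.7885 -0.2712  0.008 ]
scene [0.8045 0.2874 0.008 ] [0.8046 0.2886 0.008 ]
scene [0.6041 0.2954 0.008 ] [0.5997 0.2945 0.008 ]
adj [0.7316 0.0273 0.041 ] [0.5518 0.0659 0.041 ] [0.5511 0.0699 0.041 ] 0.1838860637807578 [ 0.0845 -0.0083  0.041 ] [-0.0963  0.0252  0.041 ] [-0.0971  0.0292  0.041 ]
piv [ 0.5483 -0.0992  0.052 ]
grip 0 [ 0.4574 -0.0577  0.1   ] [186.2502 101.5443] [540.1256 294.4784] [343.4525 200.1536]
grip 0.4 [ 0.4484 -0.0964  0.1   ] [196.0067  93.1336] [568.4196 270.0874] [333.4557 177.1232]
grip 0.8 [ 0.4551 -0.1355  0.1   ] [200.2159  82.6117] [580.6261 239.574 ] [313.0663 159.1318]
head 0.0 [205.2069 247.1851]
head 0.02 [192.1173 260.7149]
head 0.04 [178.8058 274.4742]
head 0.06 [165.2666 288.4688]
head 0.08 [151.4938 302.7048]
strip [336.7126 278.4347]
0.69 [398.6, 146.2, 19.7, 38.1]Traceback (most recent call last):
  File "fit.py", line 27, in <module>
    m=e.silhouettes(c,'cup')[0]; print(m['conf'],m['rect'])
      ~~~~~~~~~~~~~~~~~~~~~~^^^
IndexError: list index out of range
```

```bash
cat >> h.py <<'E'
from scipy.spatial.transform import Rotation as Ro
def down(ang): # jaw angle deg
    a=np.radians(ang); y=np.array([np.cos(a),np.sin(a),0]); z=np.array([0,0,-1.]); return np.column_stack([np.cross(y,z),y,z])
def rows(wps,cl):
    """wps: list of (pos,R) or pos ; prints increments from current pose"""
    s=env.read_state(); p0=np.array(s['tcp_pos']); R0=np.array(s['orientation'])
    pp=p0;RR=R0
    for w in wps:
        d=R0.T@(np.array(w[0])-p0); rv=Ro.from_matrix(R0.T@w[1]).as_rotvec(degrees=True)
        n=max(np.linalg.norm(np.array(w[0])-pp)/.05, np.degrees(Ro.from_matrix(RR.T@w[1]).magnitude())/8.59)
        print('[%g,%.4f,%.4f,%.4f,%.2f,%.2f,%.2f]'%(cl,*d,*rv),'rows>=%.1f'%n); pp=np.array(w[0]);RR=w[1]
def st():
    s=env.read_state(); print('t',round(s['t'],2),'tcp',s['tcp_pos'].round(4),'j',s['joint_pos'].round(1),'F',s['force'].round(1),'op',round(s['opening'],4)); return s
E
python3 - <<'E'
from h import *
rows([([.40,.42,.26],down(78)),([.575,.063,.22],down(78))],0)
E
```

```text
[0,-0.2827,-0.2186,-0.0414,-0.00,0.00,-2.43] rows>=7.2
[0,-0.5412,-0.5207,-0.0013,-0.00,0.00,-2.43] rows>=8.0
```

apply_moves --increments '[[[0,-0.283,-0.219,-0.041,0,0,-2.4],[0,-0.283,-0.219,-0.041,0,0,-2.4],[0,-0.283,-0.219,-0.041,0,0,-2.4],[0,-0.283,-0.219,-0.041,0,0,-2.4],[0,-0.283,-0.219,-0.041,0,0,-2.4],[0,-0.283,-0.219,-0.041,0,0,-2.4],[0,-0.283,-0.219,-0.041,0,0,-2.4],[0,-0.283,-0.219,-0.041,0,0,-2.4],[0,-0.541,-0.521,-0.001,0,0,-2.4],[0,-0.541,-0.521,-0.001,0,0,-2.4],[0,-0.541,-0.521,-0.001,0,0,-2.4],[0,-0.541,-0.521,-0.001,0,0,-2.4]]]'

```text
t: 2.25
tcp_pos: [0.4881, 0.2397, 0.2396]
orientation: [[-0.978, 0.207, 0.001], [0.207, 0.978, 0.001], [-0.0, 0.001, -1.0]]
force: [0.5, 0.4, 0.3]
opening: 0.0929
```

Run:
```python
from h import *
s=st(); print(s['orientation'].round(3))
rows([([.575,.063,.22],down(78))],0)
```

```text
t 2.25 tcp [0.4881 0.2397 0.2396] j [-33.5  20.4   1.8 114.3  -0.9  45.2  46.9] F [0.5 0.4 0.3] op 0.0929
[[-0.978  0.207  0.001]
 [ 0.207  0.978  0.001]
 [-0.     0.001 -1.   ]]
[0,-0.1216,-0.1549,0.0196,0.04,0.02,0.03] rows>=4.0
```

apply_moves --increments '[[[0,-0.122,-0.155,0.02,0,0,0],[0,-0.122,-0.155,0.02,0,0,0],[0,-0.122,-0.155,0.02,0,0,0],[0,-0.122,-0.155,0.02,0,0,0],[0,-0.122,-0.155,0.02,0,0,0],[0,-0.122,-0.155,0.02,0,0,0]]]'

```text
t: 2.85
tcp_pos: [0.5756, 0.0619, 0.2193]
orientation: [[-0.978, 0.21, 0.0], [0.21, 0.978, 0.001], [-0.0, 0.001, -1.0]]
force: [1.0, 0.4, 0.2]
opening: 0.0932
```

Run:
```python
from h import *
s=st(); print(s['orientation'].round(4))
save('wrist','w1.png'); save('side','s1.png')
m=env.silhouettes('wrist','adjuster')
for k in m[:2]: print(k['conf'],k['rect'])
# line of red
im=env.grab_frame('wrist').astype(int)
red=((im[...,0]>90)&(im[...,1]<60)&(im[...,2]<60)).astype(np.uint8)
n,l,stt,c=cv2.connectedComponentsWithStats(red); i=1+np.argmax(stt[1:,4]); print(stt[i],c[i])
ys,xs=np.where(l==i); r=cv2.minAreaRect(np.column_stack([xs,ys]).astype(np.float32)); print(r); 
for q in cv2.boxPoints(r): print(q,atz('wrist',q[0],q[1],.048))
```

```text
t 2.85 tcp [0.5756 0.0619 0.2193] j [-14.2  24.2   3.4 111.3  -2.   44.5  68.3] F [1.  0.4 0.2] op 0.0932
[[-9.777e-01  2.101e-01  2.000e-04]
 [ 2.101e-01  9.777e-01  6.000e-04]
 [-0.000e+00  6.000e-04 -1.000e+00]]
0.71 [382.2, 338.9, 83.6, 98.0]
0.6 [520.5, 31.1, 137.8, 62.1]
[ 309  146   18  130 1742] [316.81974742 209.56601607]
((316.3544921875, 210.66534423828125), (14.875353813171387, 128.90708923339844), 2.174743890762329)
[306.47635 274.79022] [0.68236424 0.02775109 0.048     ]
[311.368   145.97598] [0.5501373  0.06153533 0.048     ]
[326.23264 146.54047] [0.55354775 0.0752358  0.048     ]
[321.34097 275.3547 ] [0.68622233 0.04295442 0.048     ]
```

View pics/w1.png

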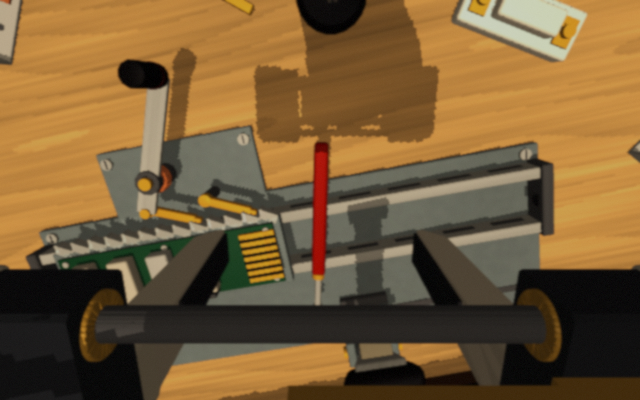

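Run:
```python
from h import *
rows([([.586,.060,.08],down(76)),([.586,.060,.022],down(76))],.5)
```

```text
[0.5,-0.0118,-0.0025,0.1397,0.08,0.02,2.18] rows>=2.8
[0.5,-0.0118,-0.0026,0.1977,0.08,0.02,2.18] rows>=1.2
```

apply_moves --increments '[[[0.5,-0.012,-0.003,0.11,0,0,2.2],[0.5,-0.012,-0.003,0.14,0,0,2.2],[0.5,-0.012,-0.003,0.14,0,0,2.2],[0.5,-0.012,-0.003,0.14,0,0,2.2],[0.5,-0.012,-0.003,0.17,0,0,2.2],[0.5,-0.012,-0.003,0.197,0,0,2.2],[0.5,-0.012,-0.003,0.197,0,0,2.2],[0.5,-0.012,-0.003,0.197,0,0,2.2]]]'

```text
t: 3.85
tcp_pos: [0.5866, 0.0603, 0.0245]
orientation: [[-0.97, 0.241, 0.001], [0.241, 0.97, 0.001], [-0.001, 0.002, -1.0]]
force: [-0.1, -0.5, 0.8]
opening: 0.0463
```

Run:
```python
from h import *
s=st(); save('side','s2.png'); save('wrist','w2.png')
a=cv2.imread('pics/s2.png')[100:305,180:430]; cv2.imwrite('pics/s2z.png',cv2.resize(a,None,fx=2.9,fy=2.9,interpolation=cv2.INTER_CUBIC))
```

```text
t 3.85 tcp [0.5866 0.0603 0.0245] j [-12.6  40.7   1.9 117.5  -3.5  21.7  68.2] F [-0.1 -0.5  0.8] op 0.0463
```

View pics/s2z.png

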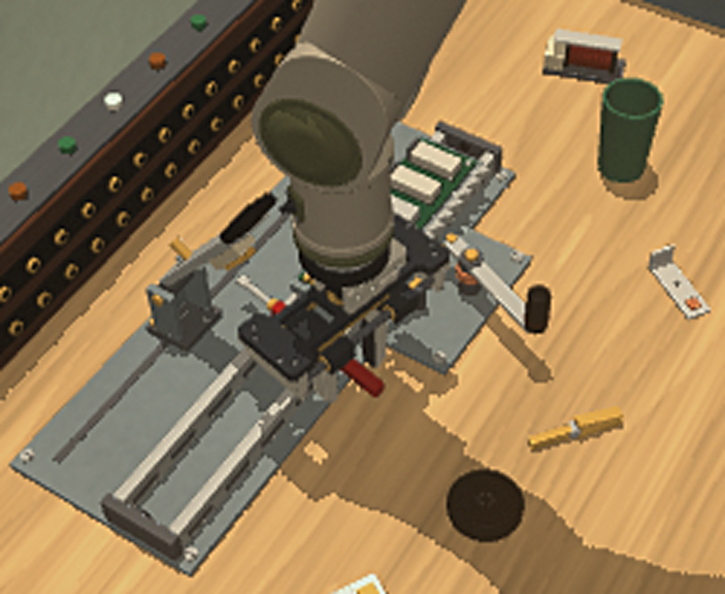

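View pics/w2.png

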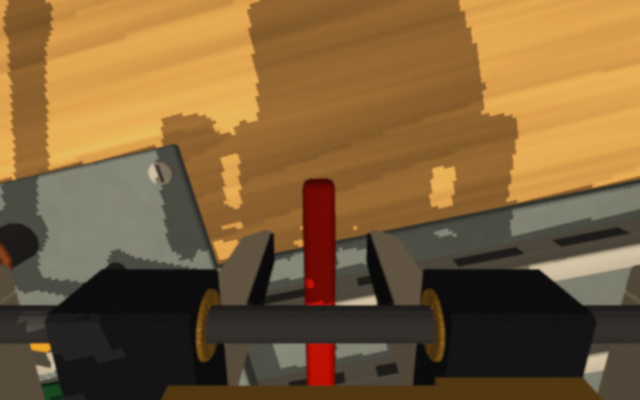

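apply_moves --increments '[[[1,0,0,0.002,0,0,0],[1,0,0,0.002,0,0,0],[1,0,0,0.002,0,0,0],[1,0,0,0.002,0,0,0],[1,0,0,0.002,0,0,0],[1,0,0,0.002,0,0,0]]]' --force 45

```text
t: 4.55
tcp_pos: [0.5872, 0.06, 0.023]
orientation: [[-0.97, 0.242, 0.003], [0.242, 0.97, 0.002], [-0.003, 0.002, -1.0]]
force: [-0.3, -1.2, 1.8]
opening: 0.0138
```

Run:
```python
from h import *
st()
rows([([.587,.055,.05],down(76)),([.51,.04,.20],down(76)),([.47,-.03,.36],down(76)),([.46,-.15,.42],down(76))],1)
```

```text
t 4.55 tcp [0.5872 0.06   0.023 ] j [-12.6  40.9   1.9 117.6  -3.6  21.4  68.2] F [-0.3 -1.2  1.8] op 0.0138
[1,-0.0011,-0.0049,-0.0270,0.14,0.15,0.00] rows>=0.5
[1,0.0696,-0.0377,-0.1773,0.14,0.15,0.00] rows>=3.4
[1,0.0911,-0.1149,-0.3375,0.14,0.15,0.00] rows>=3.6
[1,0.0716,-0.2336,-0.3977,0.14,0.15,0.00] rows>=2.7
```

apply_moves --increments '[[[1,0,-0.005,-0.014,0,0,0],[1,0,-0.005,-0.03,0,0,0],[1,0.035,-0.02,-0.08,0,0,0],[1,0.055,-0.03,-0.13,0,0,0],[1,0.07,-0.038,-0.177,0,0,0],[1,0.08,-0.06,-0.22,0,0,0],[1,0.091,-0.09,-0.26,0,0,0],[1,0.091,-0.115,-0.3,0,0,0],[1,0.091,-0.115,-0.337,0,0,0]]]'

```text
t: 5.45
tcp_pos: [0.4672, -0.0332, 0.3617]
orientation: [[-0.969, 0.245, 0.002], [0.245, 0.969, 0.001], [-0.002, 0.002, -1.0]]
force: [0.9, 0.6, -1.5]
opening: 0.0132
```

Run:
```python
from h import *
s=st(); save('side','s3.png')
```

```text
t 5.45 tcp [ 0.4672 -0.0332  0.3617] j [ -8.2   7.2   6.2 113.4  -1.   59.3  74.2] F [ 0.9  0.6 -1.5] op 0.0132
```

View pics/s3.png

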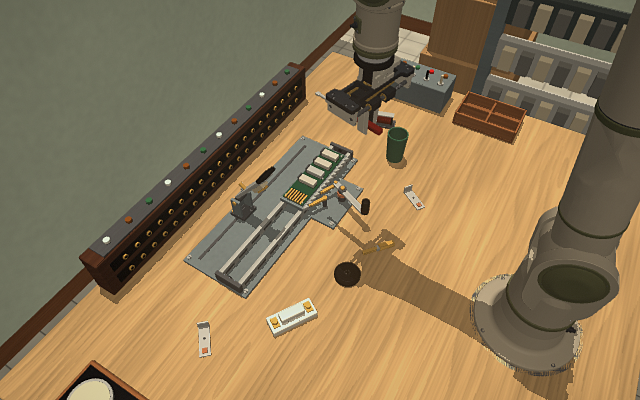

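```bash
cat > kin.py <<'E'
from h import *
from scipy.optimize import least_squares
import json,os
np.set_printoptions(precision=4,suppress=True)
D=[([-79.9682,34.3846,-.1453,91.6814,.1043,54.0259,-4.5742],[.1805,.7016,.2178],75.57),
([-33.5,20.4,1.8,114.3,-.9,45.2,46.9],[.4881,.2397,.2396],78.05),
([-14.2,24.2,3.4,111.3,-2.,44.5,68.3],[.5756,.0619,.2193],77.87),
([-12.6,40.9,1.9,117.6,-3.6,21.4,68.2],[.5872,.06,.023],76),
([-8.2,7.2,6.2,113.4,-1,59.3,74.2],[.4672,-.0332,.3617],75.85)]
def ax(a,t): return Ro.from_rotvec(np.array(a)*t,degrees=True).as_matrix()
Z=[0,0,1];Y=[0,1,0]
def fk(q,p,sg):
    # p: yaw0,j7off,d1,lat,L1,ea,L2,wa,L3, lat2
    s3,s5=sg
    R=ax(Z,p[0]-q[0]); t=np.array([0,0,p[2]])
    R=R@ax(Y,q[1]); t=t+R@np.array([0,p[3],0])
    R=R@ax(Z,s3*q[2]); t=t+R@np.array([p[5],0,p[4]])
    R=R@ax(Y,q[3]); 
    R=R@ax(Z,s5*q[4]); t=t+R@np.array([-p[5]*0,p[9],p[6]])
    R=R@ax(Y,q[5]); t=t+R@np.array([p[7],0,0])
    R=R@ax(Z,-q[6]+p[1]); t=t+R@np.array([0,0,p[8]])
    return t,R
E
cat > kfit.py <<'E'
from kin import *
best=None
for s3 in(1,-1):
  for s5 in(1,-1):
    def f(p):
        o=[]
        for q,x,y in D:
            t,R=fk(q,p,(s3,s5)); Rd=down(y); o+=list((t-x)*1000); o+=list(Ro.from_matrix(R.T@Rd).as_rotvec(degrees=True)*5)
        return np.array(o)
    for j7 in (0,90,180,-90):
        r=least_squares(f,[0,j7,.35,.0,.4,0,.4,.05,.3,0])
        print(s3,s5,j7,round(r.cost,2),r.x)
        if best is None or r.cost<best[0]: best=(r.cost,r.x,(s3,s5),r.fun)
print(best)
E
python3 kfit.py
```

```text
1 1 0 1759.13 [ 16.2089 113.462    2.4126  -0.3536   0.6497  -0.0017   0.4389   0.0387
   2.4733   0.1065]
1 1 90 1759.13 [ 16.2092 113.4622   2.4123  -0.3536   0.6497  -0.0017   0.4389   0.0387
   2.473    0.1065]
1 1 180 1759.13 [ 16.2091 113.4622   2.4123  -0.3536   0.6497  -0.0017   0.4389   0.0387
   2.473    0.1065]
1 1 -90 1759.13 [  16.2091 -246.5378    2.4123   -0.3536    0.6497   -0.0017    0.4389
    0.0387    2.473     0.1065]
1 -1 0 1711.96 [ 16.57   111.4796  -0.1284  -0.2788   0.6492   0.0024   0.4389   0.0464
  -0.069    0.0271]
1 -1 90 1711.96 [ 16.57   111.4796  -0.1284  -0.2788   0.6492   0.0024   0.4389   0.0464
  -0.069    0.0271]
1 -1 180 1711.96 [ 16.5701 111.4797  -0.1284  -0.2788   0.6492   0.0024   0.4389   0.0464
  -0.069    0.0271]
1 -1 -90 1711.96 [  16.5701 -248.5203   -0.1284   -0.2788    0.6492    0.0024    0.4389
    0.0464   -0.069     0.0271]
-1 1 0 593.42 [-0.2282 92.1236 -0.0448 -0.0425  0.6467 -0.      0.4408 -0.001   0.0118
 -0.0115]
-1 1 90 593.42 [-0.2281 92.1236 -0.0448 -0.0425  0.6467 -0.      0.4408 -0.001   0.0118
 -0.0115]
-1 1 180 593.42
[... 365 characters left out ...]
44   -0.0012  0.3543
 -0.0166]
-1 -1 180 1.82 [-0.0478 89.9607  0.2962 -0.0397  0.6481 -0.0002  0.44   -0.0012  0.3543
 -0.0166]
-1 -1 -90 1.82 [  -0.0478 -270.0393    0.2962   -0.0397    0.6481   -0.0002    0.44
   -0.0012    0.3543   -0.0166]
(np.float64(1.8201945149754069), array([-0.0478, 89.9607,  0.2962, -0.0397,  0.6481, -0.0002,  0.44  ,
       -0.0012,  0.3543, -0.0166]), (-1, -1), array([ 0.2111, -0.1789,  0.0553, -0.4565,  0.0475, -0.0161,  0.0057,
        0.2756,  0.4237,  0.4303,  0.3687,  0.1067,  0.1774,  0.1865,
        0.3182,  0.148 ,  0.2367,  0.4711, -0.1498,  0.1928, -0.3278,
        0.6388,  0.5508,  0.0309, -0.0807, -0.361 , -0.4694,  0.6077,
        0.5809, -0.5926]))
```

```bash
cat >> kin.py <<'E'
P=np.array([-0.0478,89.9607,.2962,-.0397,.6481,-.0002,.44,-.0012,.3543,-.0166]); SG=(-1,-1)
LO=np.array([-147.43,-19.82,-74.19,6.32,-59.91,6.04,-150.56]);HI=np.array([147.43,112.94,73.91,146.72,239.91,106.73,150.56])
def FK(q): return fk(q,P,SG)
def ik(pos,R,q0,reg=.02):
    def f(q):
        t,Rr=FK(q); return np.concatenate([(t-pos)*1000,Ro.from_matrix(R.T@Rr).as_rotvec(degrees=True)*5,reg*(q-q0)])
    r=least_squares(f,np.clip(q0,LO+1,HI-1),bounds=(LO,HI)); e=r.fun[:6]; return r.x,np.abs(e).max()
def toolR(psi,de): # tool dir yaw psi, pointing de below horizontal, x up
    a=np.radians(psi);d=np.radians(de);h=np.array([np.cos(a),np.sin(a),0]);z=np.cos(d)*h-np.sin(d)*np.array([0,0,1.]);x=np.sin(d)*h+np.cos(d)*np.array([0,0,1.]);return np.column_stack([x,np.cross(z,x),z])
E
cat > srch.py <<'E'
from kin import *
rng=np.random.default_rng(0)
q0=np.array([-8.2,7.2,6.2,113.4,-1,59.3,74.2])
for de in (0,15):
  for psi in range(-180,180,30):
    R=toolR(psi,de); sols=[]
    for zg in (.175,.30):
      g=np.array([.495,-.337,zg]); pos=g+R[:,2]*.019
      best=None
      for k in range(8):
        qi=q0 if k==0 else rng.uniform(LO,HI)
        q,e=ik(pos,R,qi,reg=.001)
        if e<1:
            m=min((q-LO).min(),(HI-q).min())
            if best is None or m>best[1]: best=(q,m)
      sols.append(best)
    print(de,psi,[ (b[0].round(0),round(b[1],1)) if b else None for b in sols])
E
python3 srch.py
```

```text
0 -180 [None, None]
0 -150 [(array([  0.,  67.,  15.,  88.,  36., 103., 116.]), np.float64(3.5)), (array([-18.,  68.,  52.,  91.,  25.,  92., 145.]), np.float64(5.4))]
0 -120 [(array([-19.,  66.,  30., 110.,  49.,  73., 113.]), np.float64(34.0)), (array([-17.,  53.,  27., 111.,  55.,  82., 117.]), np.float64(24.7))]
0 -90 [(array([-12.,  62.,  10., 131.,  85.,  80.,  78.]), np.float64(15.4)), (array([-13.,  47.,  12., 133.,  86.,  81.,  91.]), np.float64(13.4))]
0 -60 [None, None]
0 -30 [None, None]
0 0 [(array([ 83.,  72., -34., 140., 237.,  74., 129.]), np.float64(2.6)), (array([ 91.,  60., -49., 142., 229.,  62., 122.]), np.float64(4.7))]
0 30 [(array([100.,  80., -60., 117., -60.,  34.,  68.]), np.float64(0.0)), (array([103.,  71., -69., 119., -60.,  33.,  56.]), np.float64(0.0))]
0 60 [(array([ 78.,  68., -34.,  97., -47.,  78.,  56.]), np.float64(13.2)), (array([ 67.,  53., -14.,  99., -60.,  95.,  59.]), np.float64(0.0))]
0 90 [(array([ 73.,  77., -48.,  77., -21.,  98.,  36.]), np.float64(9.2)), (array([ 78.,  74., -63.,  78., -20.,  97.,  21.]), np.float64(9.5))]
0 120 [None
[... 469 characters left out ...]
7., 102.]), np.float64(16.3))]
15 -60 [None, None]
15 -30 [None, None]
15 0 [(array([ 77.,  58., -28., 142., 228.,  65., 118.]), np.float64(4.5)), (array([ 56.,  35.,   4., 143., 240.,  76.,  87.]), np.float64(0.3))]
15 30 [(array([103.,  79., -74., 120., -16.,  15.,  19.]), np.float64(0.0)), (array([ 99.,  54., -61., 118., -60.,  35.,  49.]), np.float64(0.0))]
15 60 [(array([ 79.,  61., -36.,  99., -40.,  67.,  49.]), np.float64(20.3)), (array([ 90.,  61., -62.,  98., -25.,  63.,  24.]), np.float64(12.1))]
15 90 [(array([ 75.,  72., -55.,  80., -10.,  89.,  30.]), np.float64(17.7)), (array([ 80.,  73., -74.,  79.,  -5.,  92.,  12.]), np.float64(0.0))]
15 120 [None, None]
15 150 [None, None]
```

```bash
cat > pl.py <<'E'
from kin import *
from scipy.spatial.transform import Slerp
S=lambda u,v:(u/2.9+180,v/2.9+100); C=lambda u,v:(u/2.7+220,v/2.7+90)
print('cup',atz('side',*S(632,100),.1),atz('scene',*C(213,75),.1))
for k in env.recognise('side','cup_rim')[:2]: print(k['conf'],k['rect'],atz('side',*k['rect'][:2],.05))
s=st(); q=np.array(s['joint_pos']); t,R=FK(q); print('fk err',(t-s['tcp_pos'])*1000)
for psi,de in ((-120,15),(-125,18),(-130,20)):
    Rt=toolR(psi,de); g=np.array([.492,-.337,.33]); pt=g+Rt[:,2]*.019
    R0=s['orientation'];p0=s['tcp_pos']; sl=Slerp([0,1],Ro.from_matrix([R0,Rt])); print(psi,'rot',np.degrees(Ro.from_matrix(R0.T@Rt).magnitude()))
    qq=q.copy()
    for a in np.linspace(0,1,16)[1:]:
        qn,e=ik(p0+(pt-p0)*a,sl(a).as_matrix(),qq,.05); 
        if e>1: print('err',a,e)
        qq=qn
        if round(a*15)%3==0: print(a.round(2),qq.round(0))
    for zg in (.25,.19):
        g[2]=zg; qq,e=ik(g+Rt[:,2]*.019,Rt,qq,.05); print(zg,qq.round(0),e)
E
python3 pl.py
```

```text
cup [ 0.4936 -0.3332  0.1   ] [ 0.4946 -0.335   0.1   ]
0.68 [397.6, 147.0, 26.3, 38.2] [ 0.4887 -0.3353  0.05  ]
t 5.55 tcp [ 0.4713 -0.0323  0.3661] j [ -8.3   7.    6.1 112.9  -1.   59.3  74.1] F [-0.2 -0.2 -1.7] op 0.0137
fk err [ 0.246   0.0665 -0.4146]
-120 rot 102.08352450317375
0.2 [ -6.  15.   7. 105.   6.  73.  87.]
0.4 [ -5.  23.   7. 101.  16.  82.  98.]
0.6 [ -5.  30.   7. 100.  28.  87. 107.]
0.8 [ -5.  35.   8. 103.  41.  88. 115.]
1.0 [ -5.  41.   9. 110.  55.  86. 119.]
0.25 [ -5.  47.   8. 111.  55.  82. 112.] 0.003331489082158967
0.19 [ -4.  52.   8. 111.  56.  79. 108.] 0.0023257661841691313
-125 rot 97.09188916569983
0.2 [ -5.  15.   7. 105.   5.  72.  87.]
0.4 [ -4.  23.   7. 101.  14.  82.  98.]
0.6 [ -4.  30.   7.  99.  25.  87. 108.]
0.8 [ -4.  35.   8. 101.  37.  89. 116.]
1.0 [ -3.  40.   9. 106.  51.  88. 121.]
0.25 [ -3.  47.   8. 108.  51.  83. 115.] 0.0032116680769272233
0.19 [ -3.  52.   8. 108.  51.  79. 111.] 0.002211424754455793
-130 rot 92.72814862979072
0.2 [ -5.  15.   7. 105.   4.  72.  87.]
0.4 [ -3.  23.   7. 100.  13.  82.  98.]
0.6 [ -3.  30.   8.  98.  23.  88. 108.]
0.8 [ -2.  36.   8.  99.  34.  90. 116.]
1.0 [ -2.  41.   9. 103.  47.  90. 122.]
0.25 [ -1.  47.   8. 104.  47.  84. 117.] 0.0030776484495758792
0.19 [ -1.  52.   8. 105.  47.  81. 113.] 0.0020914270897620657
```

```bash
cat > pl2.py <<'E'
from kin import *
s=st(); R0=s['orientation'];p0=s['tcp_pos']
Rt=toolR(-125,18); h=np.array([np.cos(np.radians(-125)),np.sin(np.radians(-125)),0])
g=np.array([.493,-.335,.32])+.036*h; pt=g+Rt[:,2]*.019
print(pt)
d=R0.T@(pt-p0); rv=Ro.from_matrix(R0.T@Rt).as_rotvec(degrees=True)
for a in np.arange(1,13)/12: print('[1,%.3f,%.3f,%.3f,%.1f,%.1f,%.1f],'%(*(d*a),*(rv*a)),end=' ')
E
python3 pl2.py
```

```text
t 5.55 tcp [ 0.4713 -0.0323  0.3661] j [ -8.3   7.    6.1 112.9  -1.   59.3  74.1] F [-0.2 -0.2 -1.7] op 0.0137
[ 0.462  -0.3793  0.3141]
[1,-0.006,-0.028,0.004,3.6,5.3,-5.0], [1,-0.013,-0.057,0.009,7.2,10.6,-9.9], [1,-0.019,-0.085,0.013,10.8,15.8,-14.9], [1,-0.025,-0.113,0.017,14.4,21.1,-19.9], [1,-0.031,-0.141,0.021,18.0,26.4,-24.8], [1,-0.038,-0.170,0.026,21.5,31.7,-29.8], [1,-0.044,-0.198,0.030,25.1,37.0,-34.8], [1,-0.050,-0.226,0.034,28.7,42.3,-39.7], [1,-0.057,-0.254,0.038,32.3,47.5,-44.7], [1,-0.063,-0.283,0.043,35.9,52.8,-49.7], [1,-0.069,-0.311,0.047,39.5,58.1,-54.6], [1,-0.075,-0.339,0.051,43.1,63.4,-59.6],
```

apply_moves --increments '[[[1,-0.006,-0.028,0.004,3.6,5.3,-5.0],[1,-0.013,-0.057,0.009,7.2,10.6,-9.9],[1,-0.019,-0.085,0.013,10.8,15.8,-14.9],[1,-0.025,-0.113,0.017,14.4,21.1,-19.9],[1,-0.031,-0.141,0.021,18.0,26.4,-24.8],[1,-0.038,-0.17,0.026,21.5,31.7,-29.8],[1,-0.044,-0.198,0.03,25.1,37.0,-34.8],[1,-0.05,-0.226,0.034,28.7,42.3,-39.7],[1,-0.057,-0.254,0.038,32.3,47.5,-44.7],[1,-0.063,-0.283,0.043,35.9,52.8,-49.7],[1,-0.069,-0.311,0.047,39.5,58.1,-54.6],[1,-0.075,-0.339,0.051,43.1,63.4,-59.6]]]'

```text
t: 6.75
tcp_pos: [0.4619, -0.3799, 0.3137]
orientation: [[-0.172, -0.821, -0.544], [-0.253, 0.57, -0.781], [0.952, 0.003, -0.306]]
force: [0.4, -0.4, -1.3]
opening: 0.0137
```

```bash
cat > chk.py <<'E'
from kin import *
import sys
n=sys.argv[1]
s=st(); print(np.array(s['orientation']).round(3).tolist())
save('side','si'+n+'.png'); save('scene','sc'+n+'.png')
a=cv2.imread('pics/si%s.png'%n)[50:250,280:530]; b=cv2.imread('pics/sc%s.png'%n)[60:260,230:430]
cv2.imwrite('pics/z%s.png'%n,np.hstack([cv2.resize(a,None,fx=1.75,fy=1.75,interpolation=cv2.INTER_CUBIC),cv2.resize(b,(350,350),interpolation=cv2.INTER_CUBIC)]))
E
python3 chk.py 4
```

```text
t 6.75 tcp [ 0.4619 -0.3799  0.3137] j [ -1.2  39.6   9.9 107.6  53.3  85.3 122. ] F [ 0.4 -0.4 -1.3] op 0.0137
[[-0.172, -0.821, -0.544], [-0.253, 0.57, -0.781], [0.952, 0.003, -0.306]]
```

View pics/z4.png

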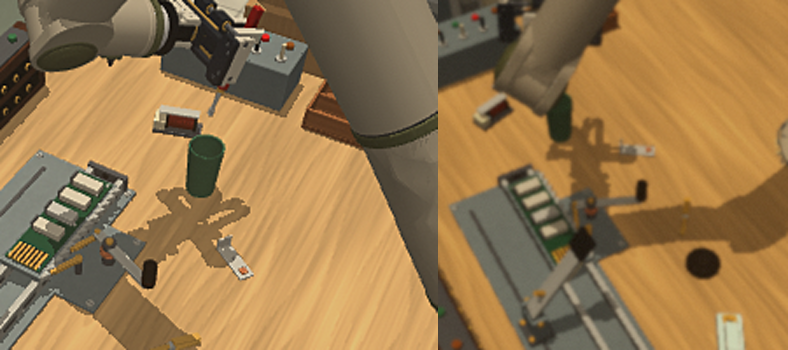

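Run:
```python
from h import *
s=st();R=s['orientation'];p=s['tcp_pos']; g=p-.019*R[:,2]
for L in (.15,.154): 
    t=g-L*R[:,0]; print(t,proj('side',t))
print(atz('side',400.6,114.6,t[2]))
Rt=R; 
for z in (.24,.16): 
    rows([([p[0]+.003,p[1],p[2]+(z-g[2])],R)],1)
```

```text
t 6.85 tcp [ 0.4596 -0.3802  0.3121] j [ -1.2  39.7   9.9 107.8  53.2  85.2 122. ] F [-0.   0.5 -0.2] op 0.0137
[ 0.49524119 -0.32745333  0.17495556] [399.95530613 115.59786733]
[ 0.49591464 -0.32644155  0.17114469] [399.40876984 116.77152626]
[ 0.49691438 -0.33672688  0.17114469]
[1,-0.0747,-0.0030,0.0220,0.00,0.00,0.00] rows>=1.6
[1,-0.1509,-0.0036,0.0463,0.00,0.00,0.00] rows>=3.2
```

apply_moves --increments '[[[1,-0.04,-0.002,0.012,0,0,0],[1,-0.075,-0.003,0.022,0,0,0],[1,-0.095,-0.003,0.028,0,0,0],[1,-0.115,-0.003,0.034,0,0,0],[1,-0.13,-0.003,0.04,0,0,0],[1,-0.14,-0.003,0.043,0,0,0],[1,-0.14,-0.003,0.043,0,0,0]]]'

```text
t: 7.55
tcp_pos: [0.462, -0.3797, 0.1649]
orientation: [[-0.168, -0.819, -0.548], [-0.253, 0.573, -0.779], [0.953, 0.008, -0.304]]
force: [1.0, 0.3, -0.2]
opening: 0.0135
```

```bash
python3 chk.py 5
```

```text
t 7.55 tcp [ 0.462  -0.3797  0.1649] j [ -0.3  52.2   8.7 109.2  53.3  77.1 110.7] F [ 1.   0.3 -0.2] op 0.0135
[[-0.168, -0.819, -0.548], [-0.253, 0.573, -0.779], [0.953, 0.008, -0.304]]
```

View pics/z5.png

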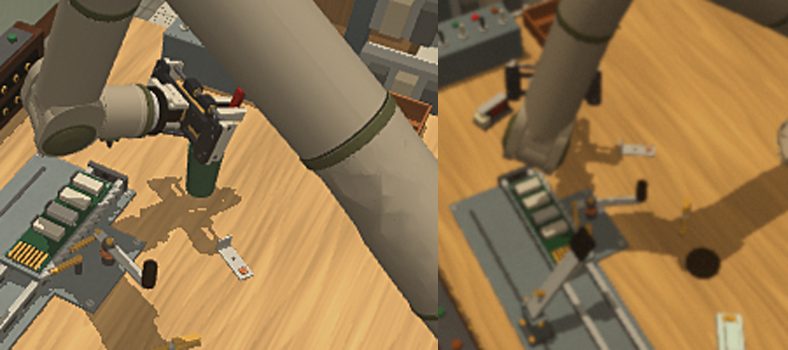

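apply_moves --increments '[[[1,-0.007,0,0.002,0,0,0],[1,-0.012,0,0.004,0,0,0],[1,-0.012,0,0.004,0,0,0],[0.6,-0.012,0,0.004,0,0,0],[0.6,-0.012,0,0.004,0,0,0],[0.6,-0.012,0,0.004,0,0,0],[0.6,-0.012,0,0.004,0,0,0]]]'

```text
t: 8.35
tcp_pos: [0.462, -0.3802, 0.1538]
orientation: [[-0.169, -0.819, -0.548], [-0.252, 0.574, -0.779], [0.953, 0.006, -0.304]]
force: [0.0, 0.3, 0.6]
opening: 0.0364
```

```bash
python3 chk.py 6
```

```text
t 8.35 tcp [ 0.462  -0.3802  0.1538] j [ -0.3  53.2   8.6 109.1  53.4  76.5 109.9] F [0.  0.3 0.6] op 0.0364
[[-0.169, -0.819, -0.548], [-0.252, 0.574, -0.779], [0.953, 0.006, -0.304]]
```

View pics/z6.png

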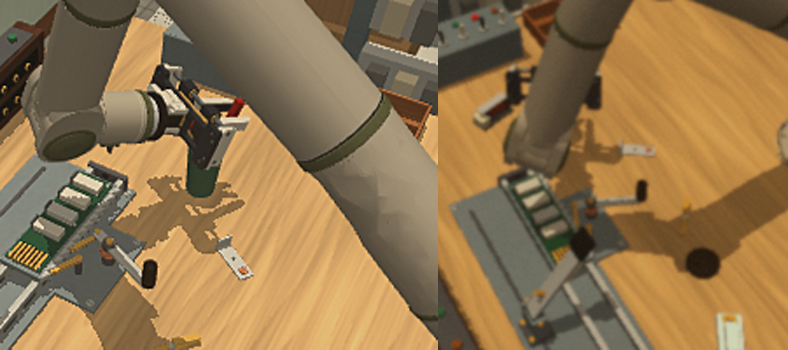

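apply_moves --increments '[[[0.4,0,0,0.0,0,0,0],[0.4,0,0,-0.02,0,0,0],[0.4,0,0,-0.045,0,0,0],[0.4,0,0,-0.06,0,0,0],[0.4,0.03,0,-0.07,0,0,0],[0.4,0.075,0,-0.085,0,0,0],[0.4,0.12,0,-0.1,0,0,0],[0.4,0.15,0,-0.11,0,0,0]]]'

```text
t: 9.25
tcp_pos: [0.4974, -0.3318, 0.3333]
orientation: [[-0.172, -0.819, -0.547], [-0.252, 0.573, -0.78], [0.952, 0.004, -0.305]]
force: [0.1, 0.2, 0.0]
opening: 0.0555
```

```bash
python3 chk.py 7
python3 - <<'E'
from h import *
a=cv2.imread('pics/si7.png')[145:225,190:320]; cv2.imwrite('pics/si7h.png',cv2.resize(a,None,fx=6,fy=6,interpolation=cv2.INTER_CUBIC))
E
```

```text
t 9.25 tcp [ 0.4974 -0.3318  0.3333] j [ -4.6  39.7   8.7 102.8  50.   91.  124.1] F [0.1 0.2 0. ] op 0.0555
[[-0.172, -0.819, -0.547], [-0.252, 0.573, -0.78], [0.952, 0.004, -0.305]]
```

View pics/z7.png

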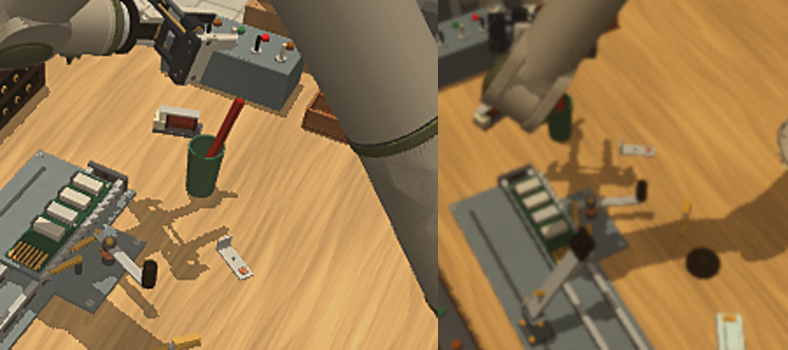

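View pics/si7h.png

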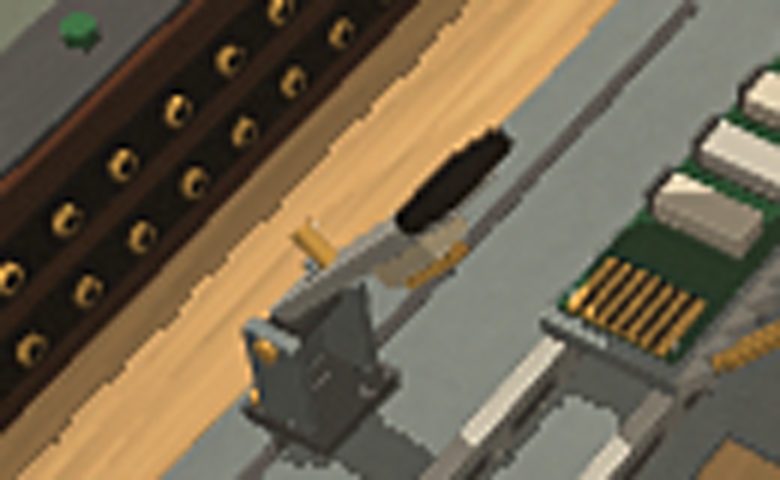

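```bash
cat > hd.py <<'E'
from fit import *
def inr(P):
    c,s=np.cos(p[2]),np.sin(p[2]); d=P[:2]-p[:2]; return np.array([c*d[0]+s*d[1],-s*d[0]+c*d[1],P[2]])
H=lambda u,v:(u/6+190,v/6+145)
for uv in [(318,462),(400,380),(245,412)]:
    for z in (.008,.016): print(uv,z,inr(atz('side',*H(*uv),z)))
# post top edges z=.078
for uv in [(375,290),(300,345),(250,325)]: print('top',uv,inr(atz('side',*H(*uv),.078)))
# pad front lower edge ends vs raised angle
for th in (.8,.9,1.0):
    # pad center
    x=.115-.172*np.cos(th)+.018*np.sin(th)*1; z=.072+.172*np.sin(th)+.018*np.cos(th)
    for cam in('side','scene'):
        print(th,x,z,cam,[proj(cam,w(p,x,y,z)).round(1) for y in (.03,.045,.06)])
# strip corners check
for uv in [(565,298),(612,258),(705,300),(662,352)]: print('strip',inr(atz('side',*H(*uv),.055)))
E
python3 hd.py
```

```text
(318, 462) 0.008 [0.0948 0.0738 0.008 ]
(318, 462) 0.016 [0.0902 0.078  0.016 ]
(400, 380) 0.008 [0.0923 0.0151 0.008 ]
(400, 380) 0.016 [0.0877 0.0198 0.016 ]
(245, 412) 0.008 [0.1417 0.069  0.008 ]
(245, 412) 0.016 [0.1368 0.0732 0.016 ]
top (375, 290) [0.0931 0.0207 0.078 ]
top (300, 345) [0.1017 0.0639 0.078 ]
top (250, 325) [0.1277 0.0668 0.078 ]
0.8 0.008078855628478978 0.20792596840296687 side [array([272.3, 175.1]), array([268.7, 179. ]), array([264.9, 183. ])]
0.8 0.008078855628478978 0.20792596840296687 scene [array([313.3, 195.4]), array([315.7, 199.1]), array([318.1, 202.9])]
0.9 0.02218296983074044 0.2179212078847991 side [array([267.3, 170. ]), array([263.5, 173.9]), array([259.8, 177.8])]
0.9 0.02218296983074044 0.2179212078847991 scene [array([308.9, 195.3]), array([311.3, 199. ]), array([313.7, 202.8])]
1.0 0.037214481117222115 0.22645845089258468 side [array([261.9, 165.1]), array([258.2, 169. ]), array([254.3, 172.9])]
1.0 0.037214481117222115 0.22645845089258468 scene [array([304.1, 195.6]), array([306.5, 199.3]), array([308.9, 203.2])]
strip [ 0.0305 -0.0364  0.055 ]
strip [ 0.0261 -0.0681  0.055 ]
strip [-0.0245 -0.0698  0.055 ]
strip [-0.0249 -0.0336  0.055 ]
```

```bash
cat > pl3.py <<'E'
from kin import *
from scipy.spatial.transform import Slerp
s=st(); R0=s['orientation'];p0=s['tcp_pos']; q=np.array(s['joint_pos'])
Rt=down(90); pt=np.array([.452,-.058,.28])
d=R0.T@(pt-p0); rv=Ro.from_matrix(R0.T@Rt).as_rotvec(degrees=True)
for a in np.arange(1,13)/12:
    print('[0.5,%.3f,%.3f,%.3f,%.1f,%.1f,%.1f],'%(*(d*a),*(rv*a)),end=' ')
    q,e=ik(p0+(pt-p0)*a,R0@Ro.from_rotvec(rv*a,degrees=True).as_matrix(),q,.05)
print(q.round(0),e)
E
python3 pl3.py
```

```text
t 9.35 tcp [ 0.4978 -0.3321  0.3344] j [ -4.6  39.5   8.7 102.8  50.1  90.9 124. ] F [-0.1 -0.1 -0.1] op 0.0558
[0.5,-0.009,0.016,-0.014,-2.9,-5.5,3.9], [0.5,-0.019,0.032,-0.029,-5.7,-11.0,7.9], [0.5,-0.028,0.049,-0.043,-8.6,-16.6,11.8], [0.5,-0.038,0.065,-0.057,-11.5,-22.1,15.8], [0.5,-0.047,0.081,-0.072,-14.4,-27.6,19.7], [0.5,-0.056,0.097,-0.086,-17.2,-33.1,23.7], [0.5,-0.066,0.114,-0.100,-20.1,-38.6,27.6], [0.5,-0.075,0.130,-0.115,-23.0,-44.1,31.6], [0.5,-0.084,0.146,-0.129,-25.8,-49.7,35.5], [0.5,-0.094,0.162,-0.143,-28.7,-55.2,39.4], [0.5,-0.103,0.179,-0.158,-31.6,-60.7,43.4], [0.5,-0.113,0.195,-0.172,-34.5,-66.2,47.3], [ -2.  11.   3. 121.  -1.  47.  91.] 0.006026945958768739
```

apply_moves --increments '[[[0.5,-0.009,0.016,-0.014,-2.9,-5.5,3.9],[0.5,-0.019,0.032,-0.029,-5.7,-11.0,7.9],[0.5,-0.028,0.049,-0.043,-8.6,-16.6,11.8],[0.5,-0.038,0.065,-0.057,-11.5,-22.1,15.8],[0.5,-0.047,0.081,-0.072,-14.4,-27.6,19.7],[0.5,-0.056,0.097,-0.086,-17.2,-33.1,23.7],[0.5,-0.066,0.114,-0.1,-20.1,-38.6,27.6],[0.5,-0.075,0.13,-0.115,-23.0,-44.1,31.6],[0.5,-0.084,0.146,-0.129,-25.8,-49.7,35.5],[0.5,-0.094,0.162,-0.143,-28.7,-55.2,39.4],[0.5,-0.103,0.179,-0.158,-31.6,-60.7,43.4],[0.5,-0.113,0.195,-0.172,-34.5,-66.2,47.3]]]'

```text
t: 10.55
tcp_pos: [0.4519, -0.0564, 0.2796]
orientation: [[-1.0, 0.003, 0.003], [0.003, 1.0, 0.003], [-0.003, 0.003, -1.0]]
force: [-0.2, -0.7, -1.7]
opening: 0.0465
```

Run:
```python
from h import *
s=st(); print(s['orientation'].round(3))
im=save('wrist','w8.png')
for a in (0,):
    print(proj('wrist',[.4574,-.0577,.1]))
rows([([.453,-.056,.13],down(90)),([.453,-.056,.068],down(90))],.5)
```

```text
t 10.55 tcp [ 0.4519 -0.0564  0.2796] j [ -1.8  11.1   2.2 121.5  -0.8  47.2  90.8] F [-0.2 -0.7 -1.7] op 0.0465
[[-1.     0.003  0.003]
 [ 0.003  1.     0.003]
 [-0.003  0.003 -1.   ]]
[316.1157536  176.82603757]
[0.5,-0.0039,-0.0023,0.1488,0.38,0.29,-0.40] rows>=3.0
[0.5,-0.0035,-0.0027,0.2108,0.38,0.29,-0.40] rows>=1.2
```

View pics/w8.png

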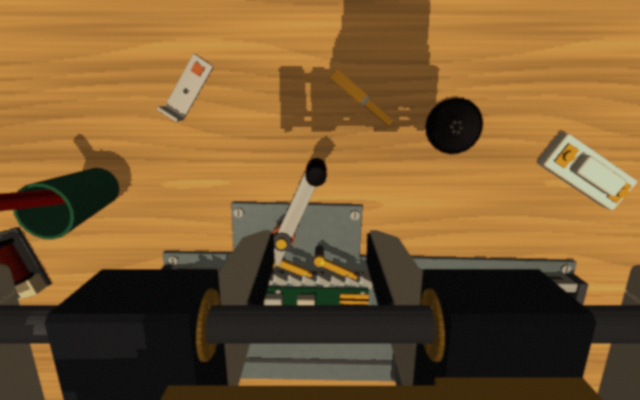

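apply_moves --increments '[[[0.5,0.002,-0.001,0.05,0,0,0],[0.5,0.002,-0.001,0.1,0,0,0],[0.5,0.002,-0.001,0.15,0,0,0],[0.5,0.002,-0.001,0.18,0,0,0],[0.5,0.002,-0.001,0.212,0,0,0],[0.5,0.002,-0.001,0.212,0,0,0]]]'

```text
t: 11.2
tcp_pos: [0.4455, -0.0536, 0.0634]
orientation: [[-1.0, 0.006, -0.002], [0.006, 1.0, 0.007], [0.002, 0.007, -1.0]]
force: [0.1, 0.1, 0.0]
opening: 0.0464
```

```bash
python3 chk.py 9
```

```text
t 11.2 tcp [ 0.4455 -0.0536  0.0634] j [ -0.3  31.9   0.3 134.5  -2.3  13.7  91.8] F [0.1 0.1 0. ] op 0.0464
[[-1.0, 0.006, -0.002], [0.006, 1.0, 0.007], [0.002, 0.007, -1.0]]
```

View pics/z9.png

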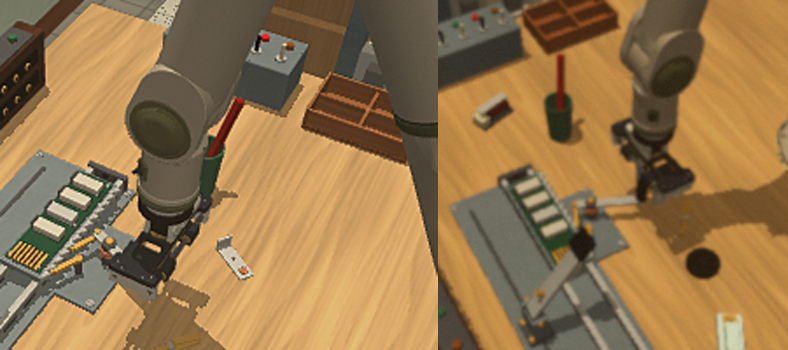

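apply_moves --increments '[[[0.5,-0.006,-0.01,0,0,0,0],[0.5,-0.006,-0.025,0,0,0,0],[0.5,-0.005,-0.04,0,0,0,0],[0.5,-0.004,-0.055,0,0,0,0],[0.5,-0.004,-0.07,0,0,0,0],[0.5,-0.005,-0.082,0,0,0,0],[0.5,-0.005,-0.09,0,0,0,0],[0.5,-0.005,-0.09,0,0,0,0]]]'

```text
t: 12.1
tcp_pos: [0.4514, -0.1448, 0.0677]
orientation: [[-1.0, 0.007, 0.003], [0.007, 1.0, 0.007], [-0.003, 0.007, -1.0]]
force: [-1.8, 5.3, 2.7]
opening: 0.0468
```

```bash
python3 chk.py 10
```

```text
t 12.1 tcp [ 0.4514 -0.1448  0.0677] j [ 12.1  32.2  -1.2 131.3   0.8  16.5  99.8] F [-1.8  5.3  2.7] op 0.0468
[[-1.0, 0.007, 0.003], [0.007, 1.0, 0.007], [-0.003, 0.007, -1.0]]
```

View pics/z10.png

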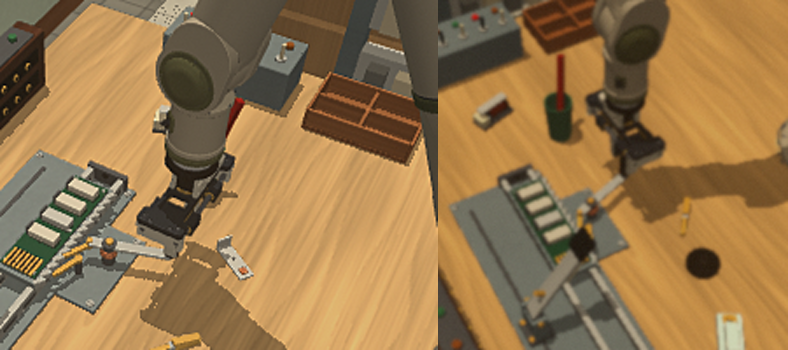

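apply_moves --increments '[[[0.5,0,-0.004,-0.001,0,0,0],[0.5,0,-0.006,-0.001,0,0,0],[0.5,0,-0.006,-0.001,0,0,0]]]'

```text
t: 12.5
tcp_pos: [0.4524, -0.1496, 0.0703]
orientation: [[-1.0, 0.005, 0.006], [0.005, 1.0, 0.007], [-0.006, 0.007, -1.0]]
force: [0.5, 6.1, -0.5]
opening: 0.0466
```

apply_moves --increments '[[[0.5,0.001,-0.003,0.001,0,0,0],[0.5,0.001,-0.006,0.002,0,0,0],[0.5,0.001,-0.006,0.002,0,0,0]]]'

```text
t: 12.8
tcp_pos: [0.4528, -0.1519, 0.0703]
orientation: [[-1.0, 0.0, 0.008], [0.0, 1.0, 0.011], [-0.008, 0.011, -1.0]]
force: [-0.3, 19.0, 8.4]
opening: 0.0468
```

apply_moves --increments '[[[0.5,0.001,0.02,0.002,0,0,0],[0.5,0.001,0.045,0.003,0,0,0],[0.5,0.001,0.07,0.003,0,0,0],[0.5,0,0.09,0.003,0,0,0],[0.5,0,0.096,0.003,0,0,0],[0.5,0,0.096,0.003,0,0,0]]]'

```text
t: 13.4
tcp_pos: [0.4538, -0.0557, 0.0694]
orientation: [[-1.0, -0.001, 0.01], [-0.001, 1.0, 0.011], [-0.01, 0.011, -1.0]]
force: [-0.3, -0.8, 0.5]
opening: 0.0469
```

```bash
python3 chk.py 11
python3 - <<'E'
from fit import *
im=cv2.imread('pics/si11.png')[145:245,190:370]; cv2.imwrite('pics/si11h.png',cv2.resize(im,None,fx=4.4,fy=4.4,interpolation=cv2.INTER_CUBIC))
E
```

```text
t 13.4 tcp [ 0.4538 -0.0557  0.0694] j [  0.5  31.4  -0.2 133.7  -2.1  14.4  92.4] F [-0.3 -0.8  0.5] op 0.0469
[[-1.0, -0.001, 0.01], [-0.001, 1.0, 0.011], [-0.01, 0.011, -1.0]]
```

View pics/si11h.png

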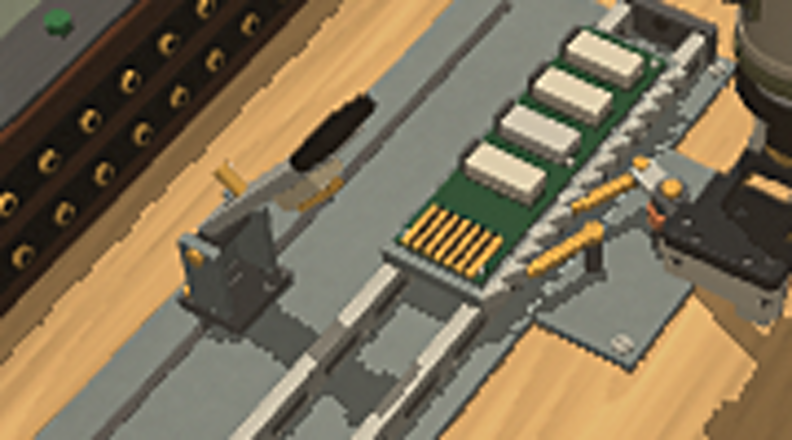

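```bash
cat > sy.py <<'E'
from fit import *
def inr(P):
    c,s=np.cos(p[2]),np.sin(p[2]); d=P[:2]-p[:2]; return np.array([c*d[0]+s*d[1],-s*d[0]+c*d[1],P[2]])
def strip(pts,k,off):
    return np.array([inr(atz('side',u/k+off[0],v/k+off[1],.055)) for u,v in pts])
if __name__=='__main__':
    a=strip([(402,240),(432,205),(503,238),(477,275)],4.4,(190,145)); print(a,a.mean(0))
E
python3 sy.py
```

```text
[[ 0.027  -0.018   0.055 ]
 [ 0.0276 -0.0515  0.055 ]
 [-0.0251 -0.0529  0.055 ]
 [-0.028  -0.0198  0.055 ]] [ 0.0004 -0.0356  0.055 ]
```

apply_moves --increments '[[[0.5,0.002,-0.02,0.001,0,0,0],[0.5,0.002,-0.035,0.001,0,0,0],[0.5,0.002,-0.05,0.001,0,0,0],[0.5,0.002,-0.065,0.001,0,0,0],[0.5,0.002,-0.08,0.001,0,0,0],[0.5,0.002,-0.09,0.001,0,0,0],[0.5,0.002,-0.099,0.001,0,0,0],[0.5,0.002,-0.1,0.001,0,0,0],[0.5,0.002,-0.1,0.001,0,0,0]]]'

```text
t: 14.4
tcp_pos: [0.4519, -0.1524, 0.0669]
orientation: [[-1.0, -0.004, 0.009], [-0.004, 1.0, 0.016], [-0.01, 0.016, -1.0]]
force: [4.3, 26.0, 0.8]
opening: 0.0471
```

Stop reached with 26 N. Return.

apply_moves --increments '[[[0.5,0.001,0.02,-0.001,0,0,0],[0.5,0.001,0.045,-0.001,0,0,0],[0.5,0.001,0.07,-0.002,0,0,0],[0.5,0,0.09,-0.002,-0.8,0,0],[0.5,0,0.097,-0.002,-0.8,0,0],[0.5,0,0.097,-0.002,-0.8,0,0]]]'

```text
t: 15.0
tcp_pos: [0.4517, -0.0555, 0.0705]
orientation: [[-1.0, -0.005, 0.01], [-0.004, 1.0, 0.03], [-0.01, 0.03, -1.0]]
force: [-0.1, -0.8, 0.2]
opening: 0.0463
```

apply_moves --increments '[[[0.5,0.001,-0.02,0,0,0,0],[0.5,0.001,-0.035,0,0,0,0],[0.5,0.001,-0.05,0,0,0,0],[0.5,0.001,-0.065,0,0,0,0],[0.5,0.001,-0.08,0,0,0,0],[0.5,0.001,-0.09,0,0,0,0],[0.5,0.001,-0.098,0,0,0,0],[0.5,0.001,-0.099,0,0,0,0],[0.5,0.001,-0.099,0,0,0,0]]]'

```text
t: 15.9
tcp_pos: [0.4519, -0.1515, 0.0679]
orientation: [[-1.0, -0.008, 0.01], [-0.008, 0.999, 0.033], [-0.011, 0.033, -0.999]]
force: [3.6, 20.2, 6.8]
opening: 0.0466
```

apply_moves --increments '[[[0.5,0.001,0.02,0,0,0,0],[0.5,0.001,0.045,0,0,0,0],[0.5,0.001,0.07,0,1,0,0],[0.5,0,0.09,0,1.8,0,0],[0.5,0,0.096,0.003,1.8,0,0],[0.5,0,0.096,0.003,1.8,0,0]]]'

```text
t: 16.5
tcp_pos: [0.4512, -0.0557, 0.0678]
orientation: [[-1.0, -0.009, 0.01], [-0.009, 1.0, 0.002], [-0.01, 0.002, -1.0]]
force: [-0.3, 0.3, -1.1]
opening: 0.0463
```

```bash
python3 chk.py 12
python3 - <<'E'
from fit import *
im=cv2.imread('pics/si12.png')[145:245,190:370]; cv2.imwrite('pics/si12h.png',cv2.resize(im,None,fx=4.4,fy=4.4,interpolation=cv2.INTER_CUBIC))
E
```

```text
t 16.5 tcp [ 0.4512 -0.0557  0.0678] j [ -0.4  31.5   0.5 134.2  -1.5  13.8  92. ] F [-0.3  0.3 -1.1] op 0.0463
[[-1.0, -0.009, 0.01], [-0.009, 1.0, 0.002], [-0.01, 0.002, -1.0]]
```

View pics/si12h.png

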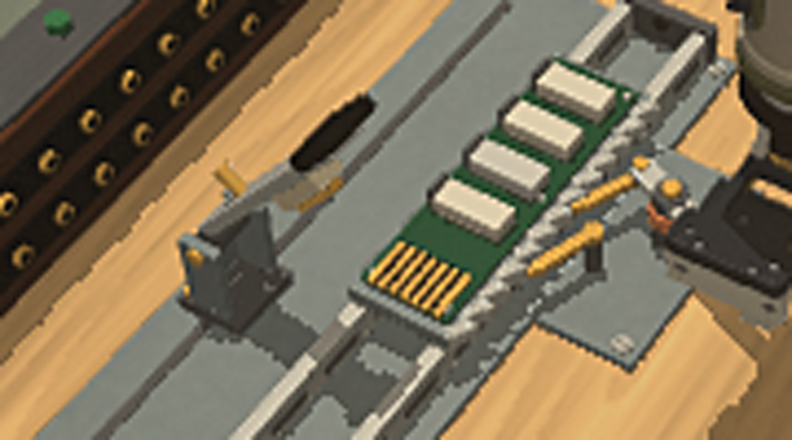

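```bash
python3 -c "
from sy import *
a=strip([(366,279),(399,241),(471,273),(443,315)],4.4,(190,145)); print(a,a.mean(0))"
```

```text
[[ 0.0276  0.0191  0.055 ]
 [ 0.0281 -0.0164  0.055 ]
 [-0.024  -0.0191  0.055 ]
 [-0.0279  0.0168  0.055 ]] [0.001  0.0001 0.055 ]
```

apply_moves --increments '[[[0.5,0,-0.02,0,0,0,0],[0.5,0,-0.035,0,0,0,0],[0.5,0,-0.05,0,0,0,0],[0.5,0,-0.065,0,0,0,0],[0.5,0,-0.08,0,0,0,0],[0.5,0,-0.09,0,0,0,0],[0.5,0,-0.098,0,0,0,0],[0.5,0,-0.099,0,0,0,0],[0.5,0,-0.099,0,0,0,0]]]'

```text
t: 17.5
tcp_pos: [0.4513, -0.1523, 0.0673]
orientation: [[-1.0, -0.01, 0.009], [-0.01, 1.0, 0.007], [-0.009, 0.007, -1.0]]
force: [2.5, 22.6, -1.5]
opening: 0.0472
```

apply_moves --increments '[[[0.5,0,0.02,0,0,0,0],[0.5,0,0.045,0,0,0,0],[0.5,0,0.07,0,0,0,0],[0.5,0,0.09,0,0,0,0],[0.5,0,0.096,0,0,0,0],[0.5,0,0.096,0,0,0,0]]]'

```text
t: 18.1
tcp_pos: [0.4504, -0.057, 0.068]
orientation: [[-1.0, -0.01, 0.009], [-0.01, 1.0, 0.006], [-0.009, 0.006, -1.0]]
force: [-0.1, -0.4, 0.0]
opening: 0.0463
```

apply_moves --increments '[[[0.5,0,-0.02,0,0,0,0],[0.5,0,-0.035,0,0,0,0],[0.5,0,-0.05,0,0,0,0],[0.5,0,-0.065,0,0,0,0],[0.5,0,-0.08,0,0,0,0],[0.5,0,-0.09,0,0,0,0],[0.5,0,-0.098,0,0,0,0],[0.5,0,-0.099,0,0,0,0],[0.5,0,-0.099,0,0,0,0]]]'

```text
t: 19.0
tcp_pos: [0.4511, -0.1524, 0.067]
orientation: [[-1.0, -0.014, 0.008], [-0.014, 1.0, 0.012], [-0.008, 0.011, -1.0]]
force: [3.1, 24.4, -0.7]
opening: 0.0469
```

apply_moves --increments '[[[0.5,0,0.02,0,0,0,0],[0.5,0,0.045,0,0,0,0],[0.5,0,0.07,0,0,0,0],[0.5,0,0.09,0,0,0,0],[0.5,0,0.096,0,0,0,0],[0.5,0,0.096,0,0,0,0]]]'

```text
t: 19.6
tcp_pos: [0.4499, -0.0572, 0.0682]
orientation: [[-1.0, -0.014, 0.008], [-0.014, 1.0, 0.011], [-0.008, 0.011, -1.0]]
force: [-0.5, -0.2, -0.6]
opening: 0.0464
```

```bash
python3 chk.py 13
python3 - <<'E'
from fit import *
im=cv2.imread('pics/si13.png')[145:245,190:370]; cv2.imwrite('pics/si13h.png',cv2.resize(im,None,fx=4.4,fy=4.4,interpolation=cv2.INTER_CUBIC))
E
```

```text
t 19.6 tcp [ 0.4499 -0.0572  0.0682] j [  1.   31.4  -0.6 134.1  -1.5  14.1  92.7] F [-0.5 -0.2 -0.6] op 0.0464
[[-1.0, -0.014, 0.008], [-0.014, 1.0, 0.011], [-0.008, 0.011, -1.0]]
```

View pics/si13h.png

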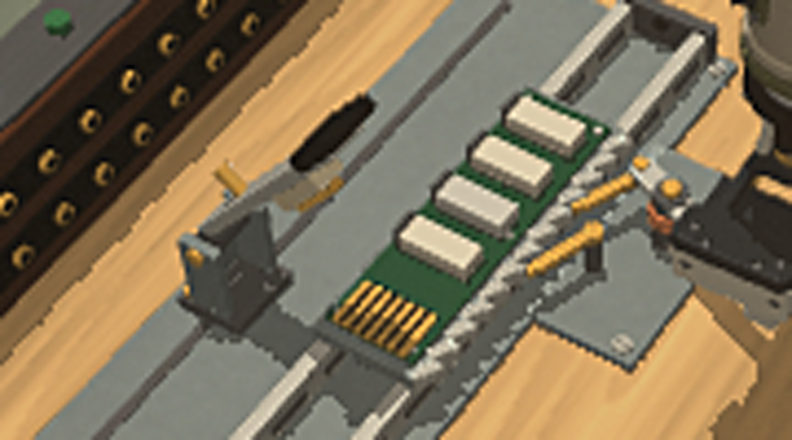

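```bash
cat > tri.py <<'E'
from sy import *
a=strip([(328,320),(365,280),(438,312),(407,358)],4.4,(190,145)); print(a.mean(0))
# pad blob triangulation
def blob(fn,box):
    im=cv2.imread(fn); x0,y0,x1,y1=box; c=im[y0:y1,x0:x1].max(2); m=(c<38).astype(np.uint8)
    n,l,s,ce=cv2.connectedComponentsWithStats(m); i=1+np.argmax(s[1:,4]); print(s[i]); return ce[i]+[x0,y0]
b=blob('pics/si0.png' if 0 else 'pics/side0.png',(245,155,285,190)); c=blob('pics/scene0.png',(298,185,325,210)); print(b,c)
def f(X): return np.concatenate([proj('side',X)-b,proj('scene',X)-c])
r=least_squares(f,[.67,.08,.21]); print(r.x,r.fun,inr(r.x))
# foot in scene
C=lambda u,v:(u/2.7+220,v/2.7+90)
for uv in [(177,452),(207,435),(152,405)]: print('scene foot',inr(atz('scene',*C(*uv),.008)))
E
python3 tri.py
python3 - <<'E'
import cv2
a=cv2.imread('pics/sc13.png')[170:290,230:350]; cv2.imwrite('pics/sc13h.png',cv2.resize(a,None,fx=5,fy=5,interpolation=cv2.INTER_CUBIC))
E
```

```text
[0.001  0.0371 0.055 ]
[ 11  12  19  17 116]
[  7   6  14  17 132]
[264.7845 175.1983] [311.5379 199.0758]
[0.6688 0.0804 0.2131] [ 0.0749 -0.1331  0.0641  0.1716] [0.0202 0.0431 0.2131]
scene foot [0.1334 0.0725 0.008 ]
scene foot [0.0926 0.069  0.008 ]
scene foot [0.1327 0.0013 0.008 ]
```

View pics/sc13h.png

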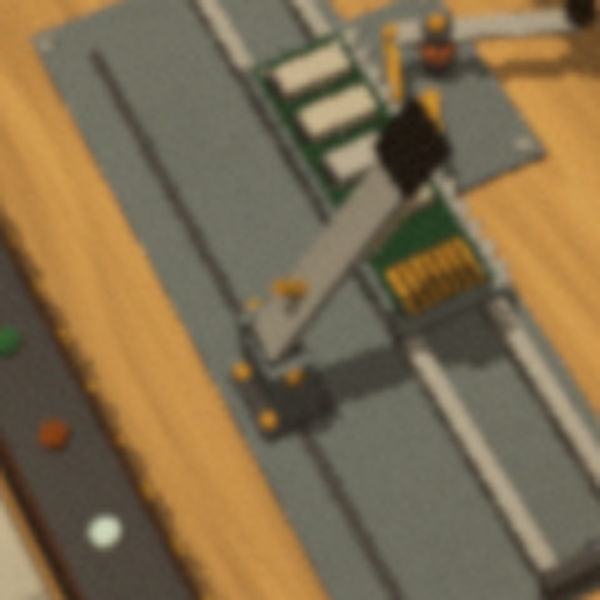

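apply_moves --increments '[[[0.5,0,0,-0.04,0,0,0],[0.5,0,0,-0.09,0,0,0],[0.5,0,0,-0.14,0,0,0],[0.5,0,0,-0.19,0,0,0],[1,0,0,-0.24,0,0,0],[1,0,0,-0.26,0,0,0],[1,0,0,-0.26,0,0,0],[1,0,0,-0.26,0,0,0]]]'

```text
t: 20.5
tcp_pos: [0.4474, -0.062, 0.3279]
orientation: [[-1.0, -0.01, 0.008], [-0.01, 1.0, 0.011], [-0.008, 0.011, -1.0]]
force: [-0.1, -0.2, -0.5]
opening: 0.019
```

```bash
cat > pl4.py <<'E'
from fit import *
s=st(); R0=s['orientation'];p0=s['tcp_pos']
def pt(th,n=0,al=.174): 
    return w(p,.115-al*np.cos(th)+(.018+n)*np.sin(th),.0435,.072+al*np.sin(th)+(.018+n)*np.cos(th))
rows([(pt(.9,.10),down(90)),(pt(.9,.04),down(90))],1)
print(pt(.9,.04),pt(.9),pt(0))
print('pad proj wrist',proj('wrist',pt(.9)))
E
python3 pl4.py
python3 - <<'E'
from h import *
save('wrist','w14.png'); save('side','si14.png')
E
```

```text
t 20.5 tcp [ 0.4474 -0.062   0.3279] j [  0.2   7.6   1.1 118.   -0.9  53.9  92.4] F [-0.1 -0.2 -0.5] op 0.019
[1,-0.3014,0.1370,0.0502,0.61,0.47,0.59] rows>=6.7
[1,-0.2542,0.1385,0.0871,0.61,0.47,0.59] rows>=1.2
[0.7008 0.08   0.2444] [0.6695 0.0809 0.2195] [0.5896 0.0832 0.09  ]
pad proj wrist [462.8066 406.5448]
```

View pics/w14.png

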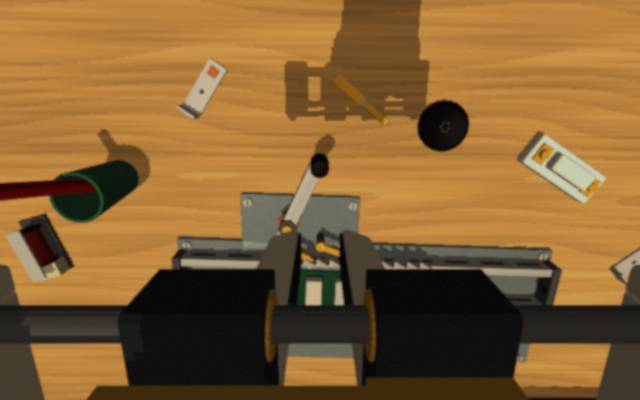

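View pics/si14.png

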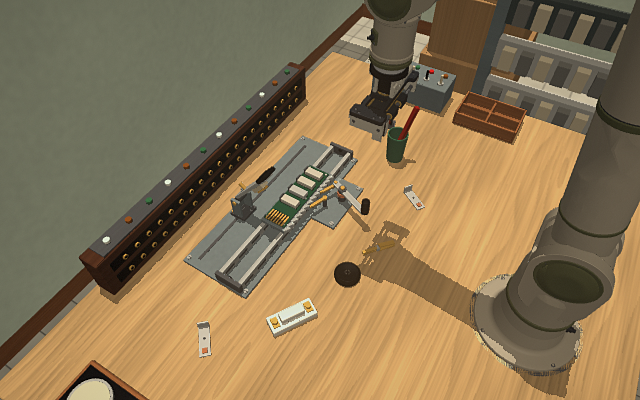

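apply_moves --increments '[[[1,-0.04,0.02,0,0,0,0],[1,-0.085,0.04,0,0,0,0],[1,-0.13,0.06,0,0,0,0.3],[1,-0.175,0.08,0,0.3,0.3,0.6],[1,-0.22,0.1,0,0.6,0.5,0.6],[1,-0.265,0.12,0.01,0.6,0.5,0.6],[1,-0.3,0.137,0.03,0.6,0.5,0.6],[1,-0.301,0.137,0.05,0.6,0.5,0.6],[1,-0.301,0.137,0.05,0.6,0.5,0.6]]]'

```text
t: 21.5
tcp_pos: [0.7451, 0.0795, 0.2732]
orientation: [[-1.0, -0.002, -0.013], [-0.002, 1.0, -0.001], [0.013, -0.001, -1.0]]
force: [-0.9, 0.2, -1.4]
opening: 0.0002
```

```bash
cat > pl5.py <<'E'
from pl4 import *
save('side','si15.png'); save('wrist','w15.png')
a=cv2.imread('pics/si15.png')[100:270,170:370]; cv2.imwrite('pics/si15h.png',cv2.resize(a,None,fx=4,fy=4,interpolation=cv2.INTER_CUBIC)[:600])
rows([(pt(t,n),down(90)) for t,n in ((.9,.04),(.9,.012),(.9,0),(.8,-.003),(.7,-.003),(.6,-.003),(.5,-.003),(.4,-.003),(.3,-.003),(.2,-.003),(.1,-.003),(0,-.003))],1)
E
python3 pl5.py
```

```text
t 21.5 tcp [0.7451 0.0795 0.2732] j [-10.4  33.9  -0.1  84.1  -0.   62.7  79.7] F [-0.9  0.2 -1.4] op 0.0002
[1,-0.0026,-0.0009,-0.0085,-0.08,-0.73,0.09] rows>=0.2
[1,0.0439,0.0005,0.0294,-0.08,-0.73,0.09] rows>=1.2
[0.7008 0.08   0.2444] [0.6695 0.0809 0.2195] [0.5896 0.0832 0.09  ]
pad proj wrist [323.105   90.7794]
[1,0.0449,0.0015,0.0341,-0.04,-0.38,-0.00] rows>=1.1
[1,0.0667,0.0021,0.0517,-0.04,-0.38,-0.00] rows>=0.6
[1,0.0760,0.0024,0.0592,-0.04,-0.38,-0.00] rows>=0.2
[1,0.0924,0.0029,0.0715,-0.04,-0.38,-0.00] rows>=0.4
[1,0.1052,0.0033,0.0833,-0.04,-0.38,-0.00] rows>=0.3
[1,0.1168,0.0036,0.0963,-0.04,-0.38,-0.00] rows>=0.3
[1,0.1271,0.0039,0.1105,-0.04,-0.38,-0.00] rows>=0.3
[1,0.1359,0.0042,0.1255,-0.04,-0.38,-0.00] rows>=0.3
[1,0.1432,0.0044,0.1414,-0.04,-0.38,-0.00] rows>=0.3
[1,0.1488,0.0046,0.1579,-0.04,-0.38,-0.00] rows>=0.3
[1,0.1528,0.0047,0.1749,-0.04,-0.38,-0.00] rows>=0.3
[1,0.1551,0.0048,0.1922,-0.04,-0.38,-0.00] rows>=0.3
```

View pics/si15h.png

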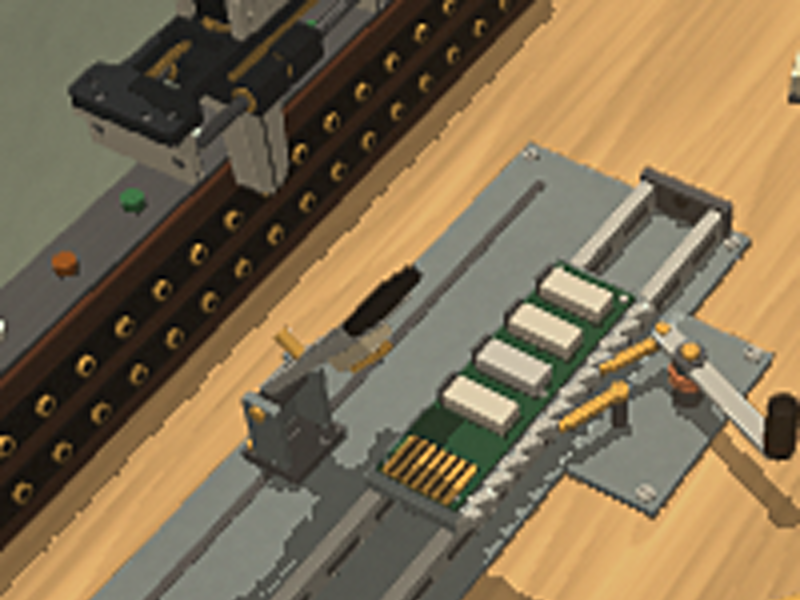

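apply_moves --increments '[[[1,0.045,0.001,0.034,0,0,0],[1,0.067,0.002,0.052,0,0,0],[1,0.076,0.002,0.059,0,0,0],[1,0.092,0.003,0.072,0,0,0],[1,0.105,0.003,0.083,0,0,0],[1,0.117,0.003,0.096,0,0,0],[1,0.127,0.004,0.11,0,0,0]]]'

```text
t: 22.3
tcp_pos: [0.6192, 0.0817, 0.1708]
orientation: [[-1.0, 0.001, -0.003], [0.001, 1.0, -0.0], [0.003, -0.0, -1.0]]
force: [0.2, -0.4, -0.3]
opening: 0.0003
```

Run:
```python
from h import *
st()
save('side','si16.png')
a=cv2.imread('pics/si16.png')[100:250,170:370]; cv2.imwrite('pics/si16h.png',cv2.resize(a,None,fx=4,fy=4,interpolation=cv2.INTER_CUBIC))
```

```text
t 22.3 tcp [0.6192 0.0817 0.1708] j [-12.1  30.6  -0.9 107.7   0.7  41.9  76.6] F [ 0.2 -0.4 -0.3] op 0.0003
```

View pics/si16h.png

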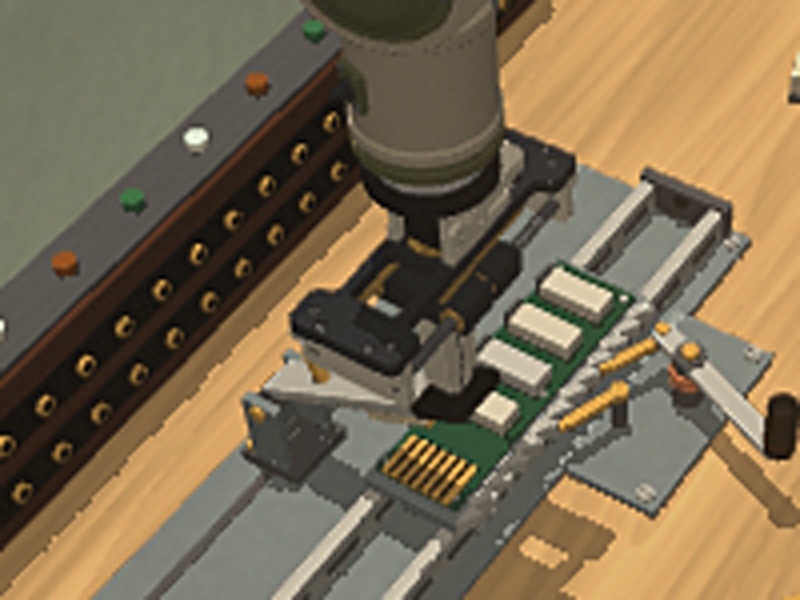

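apply_moves --increments '[[[1,0.011,0.0,0.022,0,0,0],[1,0.017,0.001,0.037,0,0,0],[1,0.023,0.001,0.052,0,0,0],[1,0.027,0.001,0.066,0,0,0],[1,0.03,0.001,0.077,0,0,0],[1,0.03,0.001,0.081,0,0,0],[1,0.03,0.001,0.081,0,0,0]]]'

```text
t: 23.05
tcp_pos: [0.5864, 0.0825, 0.0901]
orientation: [[-1.0, 0.001, -0.006], [0.001, 1.0, -0.001], [0.006, -0.001, -1.0]]
force: [-5.9, -0.8, 20.1]
opening: 0.0005
```

apply_moves --increments '[[[1,-0.002,0,0.001,0,0,0],[1,-0.002,0,0.001,0,0,0],[1,-0.002,0,-0.01,0,0,0],[1,-0.002,0,-0.05,0,0,0],[1,-0.002,0,-0.1,0,0,0],[1,0.03,-0.01,-0.15,0,0,0],[1,0.08,-0.03,-0.19,0,0,0],[1,0.11,-0.07,-0.2,0,0,0],[1,0.11,-0.11,-0.2,0,0,0],[1,0.11,-0.15,-0.2,0,0,0],[1,0.11,-0.15,-0.2,0,0,0]]]'

```text
t: 24.15
tcp_pos: [0.4765, -0.0734, 0.2926]
orientation: [[-1.0, 0.009, -0.004], [0.009, 1.0, -0.003], [0.004, -0.003, -1.0]]
force: [0.6, 1.1, 0.2]
opening: 0.0005
```

Run:
```python
from pl4 import *
save('side','si17.png'); save('scene','sc17.png')
a=cv2.imread('pics/si17.png')[130:280,190:390]; cv2.imwrite('pics/si17h.png',cv2.resize(a,None,fx=4,fy=4,interpolation=cv2.INTER_CUBIC))
a=cv2.imread('pics/sc17.png')[150:290,230:370]; cv2.imwrite('pics/sc17h.png',cv2.resize(a,None,fx=4.2,fy=4.2,interpolation=cv2.INTER_CUBIC))
for t in (0,.05,.1): print(t,(proj('side',pt(t,0,.172))-[190,130])*4,(proj('side',pt(t,0,.194))-[190,130])*4)
```

```text
t 24.15 tcp [ 0.4765 -0.0734  0.2926] j [ -0.1  12.5   2.4 117.4  -0.4  50.4  92. ] F [0.6 1.1 0.2] op 0.0005
[1,-0.2699,0.1545,0.0094,-0.17,-0.24,-0.54] rows>=6.2
[1,-0.2231,0.1556,0.0469,-0.17,-0.24,-0.54] rows>=1.2
[0.7008 0.08   0.2444] [0.6695 0.0809 0.2195] [0.5896 0.0832 0.09  ]
pad proj wrist [504.6582 417.809 ]
0 [414.0834 360.1282] [442.8818 374.9759]
0.05 [412.0555 351.1485] [440.9004 364.9381]
0.1 [409.4503 341.8528] [438.257  354.5195]
```

View pics/si17h.png

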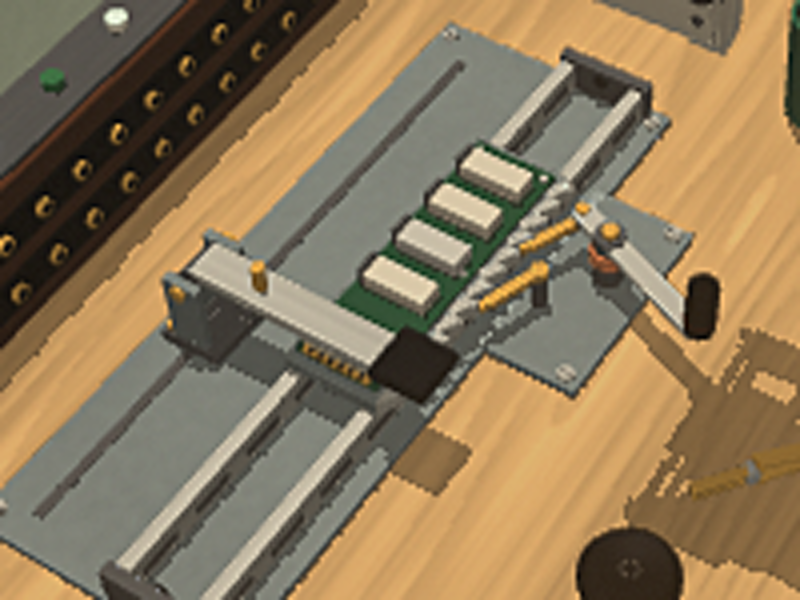

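View pics/sc17h.png

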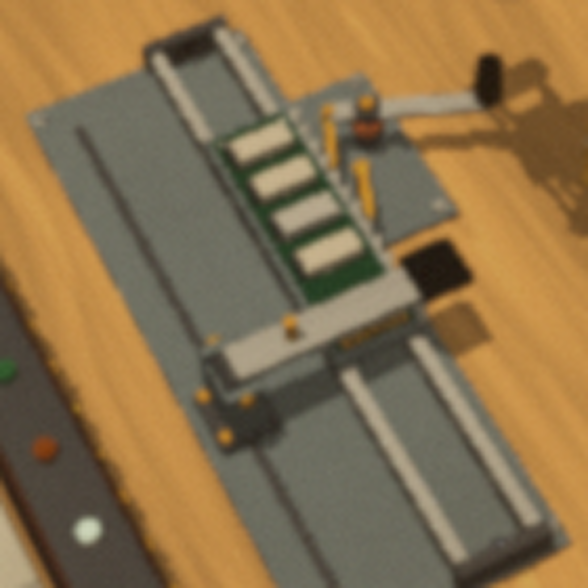

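View pics/si17.png

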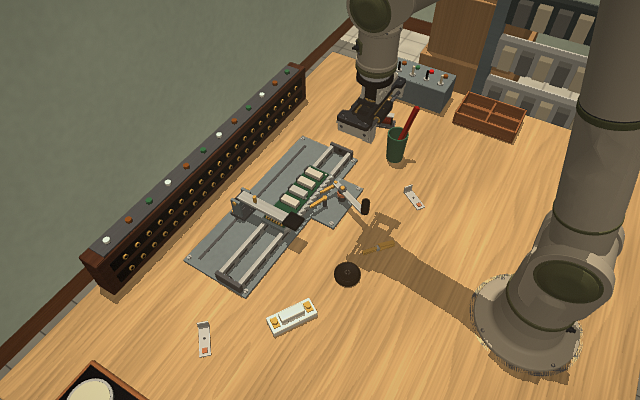

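```bash
python3 -c "
from h import *
st(); print(env.hand_in())"
```

```text
t 24.25 tcp [ 0.4774 -0.0681  0.2917] j [ -0.3  12.6   2.  117.4  -0.5  50.3  91.8] F [ 0.4 -0.5  0.2] op 0.0006
the job is handed in; nothing more can be done
None
```

The job is done and handed in at about 24 s, with no failed steps:

- **Adjuster:** I lifted the red-handled adjuster off the rail and stood it blade down in the green cup. In the last pictures it leans on the rim inside the cup.
- **Lever:** I gave it five full strokes, each pressed against the far stop (19 to 26 N on the tool at the end). I let it come back to rest each time, and it was at rest when I handed in.
- **Strip position:** The strip stands at about y = +40 mm in the rail's frame by tooth count, or +37 mm as measured in the picture. I measured the contact head at +43 to +44.5 mm, so the strip is about 3 to 7 mm short of the comb mark. That is the nearest tooth; a sixth stroke would have overshot by about 14 mm.
- **Contact arm:** Only after that did I swing the arm down until it met a firm stop at about 20 N. Its pad then appeared within 1 pixel of where it should be for fully down.

In the last pictures the other parts lie where they were, and the gripper is clear of everything. The two strip figures, 40 mm and 37 mm, differ by 3 mm; the picture measurements read 2 to 4 mm low throughout. I did not see the comb's contact with the strip directly, because the contact arm covers it.

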